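# Demagnetise lathe tools before storing them

## Robot

A 6-joint arm with a two-finger parallel gripper is mounted at the origin on the work surface. World frame = base frame: x ahead of the robot, y to its left, z up, the work surface at z = 0. Lengths are in m, angles in degrees, forces in N, time in s.
With the tool pointing down it reaches from about 0.4 to 0.825 m from the base axis. Payload 7 kg.
Tool frame: the origin (TCP) lies midway between the tips of the shut fingers; the grasp point (between the pads) lies 19 mm behind it; x points along the fingers, z is the direction in which the jaws open and shut, and the axes are right-handed (so a half turn about x gives the same grasp; the last joint's range is limited). The gripper opens to 88 mm and grips with 3 to 60 N. Pads are 19 mm wide; open, the fingers measure 130 mm over their backs; the gripper's body (78 mm by 193 mm) begins 47 mm behind the grasp point.
Start: joints at [-56.087, 20.546, 0.682, 0, -70.136, -16.507], TCP at [0.202, -0.644, 0.227] pointing down, gripper open.
Joint ranges: [-176.03, 176.03], [-82.01, 121.73], [-58.28, 71.71], [-173.87, 95.51], [-174.79, -0.11], [-173.66, 173.66]. Speed limits (degrees/s): [136.94, 136.94, 172.46, 180, 180, 180].

## Interface

Orientations are given as [roll, pitch, yaw] about the fixed x, y, z axes, in that order (R = Rz(yaw) Ry(pitch) Rx(roll)).
In Python, from plant import ctrl gives the robot as it stands. The module is installed in compiled form; this text tells all that it offers.
- The arm moves only by the tool servo_tool, never from a script. Its argument "deltas" is a list of rows, each a list of 3 entries, a list of its own where there are three numbers: the turn, a rotation vector about the tool's x, y, z in degrees, then the shift along the tool's x, y, z in cm, then the finger opening in cm, from 0 to 8.76. A call has 1 to 5 rows; each row is the pose to reach, as a shift and turn from the pose measured when the call began, along the tool's axes at that moment; what a row does not reach only later rows make up. A row lasts 1/10 s, in which the tool goes at most 50 mm and 8.59 degrees, less where a joint would pass 70% of its speed; a pose out of reach is approached as far as the arm can. A call with a gripper value outside its range is refused whole. The fingers move at their own pace and stop on an object; the grip force is fixed at half the most. Time passes only in rows, so rows that repeat a pose let the fingers close. It gives the time, the measured TCP pose, the force and the opening at its end, in the units of the state.
- ctrl.get_obs(): the state, without advancing time (a new reading comes with each control period).
- ctrl.snapshot(name): name is "scene" or "top" or "wrist"; returns a dict with "image" (400x640x3 uint8, red, green, blue), "vertical_fov" (degrees; the focal length in pixels is half the picture's height over the tangent of half this angle, whatever the lens; pixels are square), "cx", "cy" (the principal point, pixels), "rvec" (rotation vector, rad) and "tvec" (3), from world to camera coordinates, as OpenCV has them. Camera axes: x right, y down, z forward; pixel columns grow to the right and rows downward; lengths in m; the calibration is good to about 2 mm. A picture is of the moment at which its call begins. There is no depth.
- ctrl.close_job(): hands the job in, once; it reports no verdict.
The state is a dict: "clock": time; "joint_pos": joint angles; "qvel": joint speeds; "tau": joint torques, N m; "tool_pos": TCP position; "orientation": TCP orientation; "force": force on the tool from outside, world axes, zero at the start; "moment": the same for the moment, N m; "opening": finger opening in m.
Only numpy, scipy, OpenCV 4.12 (cv2) and the standard library are available. Lean on these libraries where they do the work, as an engineer would, in place of code of your own. Each camera call takes 0.05 s, during which the arm holds its last target. There are 200 camera calls.

## Task

Demagnetise the lathe tools lying on the left of the bench, however many there are: lay them all on the black mat of the blue demagnetiser and let go, then switch its isolator on (over to the right), press the yellow treadle right down to its stop and hold it there for three seconds. Let the treadle up and switch the isolator off while the tools are still on the mat, then lay every tool flat on the floor of the large empty red bin, none on top of another, without dropping them from a height. Leave everything else on the bench where it is.

Things in the scene. Friction and masses are not known exactly. Their poses are not given: they have to be found in the camera images.
- cutter1_center (a point): lathe tool (cutter) with a yellow insert: a lying square steel bar 70 long, 16 wide, 16 high, 0.13 kg. The point is its centre, 8 above what it lies on; its x runs along the bar, towards the insert end (the last 16, only 11 wide), z up. May be absent. It starts loose on the bench on the robot's left. (Lengths in mm.)
- cutter2_center (a point): lathe tool (cutter) with a brass-coloured insert: a lying square steel bar 70 long, 16 wide, 16 high, 0.13 kg. The point is its centre, 8 above what it lies on; its x runs along the bar, towards the insert end (the last 16, only 11 wide), z up. May be absent. It starts loose on the bench on the robot's left. (Lengths in mm.)
- cutter3_center (a point): lathe tool (cutter) with a black insert: a lying square steel bar 70 long, 16 wide, 16 high, 0.13 kg. The point is its centre, 8 above what it lies on; its x runs along the bar, towards the insert end (the last 16, only 11 wide), z up. May be absent. It starts loose on the bench on the robot's left. (Lengths in mm.)
- mat_top (a point): centre of the black rubber mat on top of the blue demagnetiser, a fixed box. Mat 144 (x) by 234 (y), flat, inside an aluminium rim 5 thick that stands 14 above the mat; its top, this point, is 54 above the bench. x points away from the robot to the isolator, y to the left, z up. The blue housing is 250 by 250 and ends 82 nearer the robot than this point and 168 beyond it. (Lengths in mm.)
- isolator_hinge (a point): hinge of the isolator on the same blue box, 120 beyond the mat's centre and 86 above the bench; same axes as the mat's. The hinge line is x; below it a grey block 70 by 70, top 12 below the hinge (steel ears 8 thick at x -31 and +31 rise to 10 above the hinge). (Lengths in mm.)
- isolator_tip (a point): centre of the red cross-bar (48 long between its round ends' centres, along the hinge's x, 20 thick) at the end of the isolator's steel rod (12 thick), 75 from the hinge. Off: it leans 0.85 rad from upright to the left (+y, side of the red square); on: 0.85 rad to the right (-y, green square). Off, it stands 56 left of and 50 above the hinge. (Lengths in mm.)
- isolator (a joint): isolator handle angle, rad: 0 off (leaning left), 1.7 on (leaning right), 0.85 upright. A heavy over-centre handle: pushed past upright it drops to the other side by itself and stays; about 0.13 N m to lift. It starts off.
- treadle_pad (a point): point on top of the yellow spring treadle's black pad, mid-width, 85 from its hinge. The treadle (116 long, 76 wide) is hinged at its end away from the robot, 30 above the bench, along its y; its free end towards the robot stands up at rest. At rest the point is about 60 above the bench, fully down about 37; x points from the pad to the hinge. Base plate 150 by 100, fixed. (Lengths in mm.)
- treadle (a joint): treadle angle, rad: 0 up at rest, 0.28 down against its stop. A spring returns it; at this point some 5 N start it moving and about 11 N hold it at the stop.
- bin_in (a point): centre of the inner floor of the large empty red bin, fixed, 4 to 5 above the bench. Outside 220 (x) by 120 (y), 45 high, walls 4; x runs along its long side, z up. (The small filled red bins along the far edge are stock, fixed.) The bin and the treadle stand either side of the demagnetiser and may be swapped. (Lengths in mm.)
- endmill: bystander, not part of the job: steel end mill, 25 dia x 90, standing upright (Lengths in mm.)
- facemill: bystander, not part of the job: dark face-mill head, 68 dia x 42 (Lengths in mm.)
- hexkey: bystander, not part of the job: L-shaped dark hex key, 120 long, lying (Lengths in mm.)
- caliper: bystander, not part of the job: caliper, 200 long, lying flat (Lengths in mm.)
- spray: bystander, not part of the job: green spray can, 60 dia x 160 (Lengths in mm.)
- spanner: bystander, not part of the job: steel spanner, 170 long, lying (Lengths in mm.)
- colletnut: bystander, not part of the job: dark steel ring nut, 56 dia x 22 (Lengths in mm.)
- insertbox: bystander, not part of the job: orange box 70 x 50 x 25 (Lengths in mm.)
Not all that is in view belongs to the job. Leave any brown or purple look-alike of the part that bears cutter3_center alone. What is shaped like the part that bears treadle_pad but purple is not meant.

How it is judged:
By the outcome, as a careful person would: the job done as asked, in the order asked, and still so for the second after the job is handed in, with the robot touching nothing.
Of cutter1, cutter2, cutter3 only 2 to 3 are there at a start; the rules pass over those that are not, and their reading is None.
At some moment in a run one of cutter1, cutter2, cutter3 may be knocked a few centimetres aside while the robot is not near it.
It also fails if it takes over 210 s, if anything falls off the work surface, if the arm or the gripper's body presses on something with over 40 N, if the wrist force passes 120 N, or if a joint passes its speed limit or range.

## Working session

There is one attempt and no reset: what is moved stays moved. The work goes in short steps, Python scripts to look and compute and a tool call to move; the robot and the scene stay as the last step left them, time stands still between calls to the robot, and variables do not carry over. Pictures are saved under pics/ and viewed, on a budget of 14 in all, crops included, one or two more only if the job needs it, and the job is handed in when it is done.

Besides the shell and the picture viewer there is one more tool, called after "Emit:" as name([rows], argument=value, ...), one row to a line, values as JSON. servo_tool: Moves the arm, as the interface text tells. Its arguments: {"type":"object","properties":{"deltas":{"type":"array","items":{"type":"array"}}},"required":["deltas"]}

```bash
mkdir -p pics; cat > h.py <<'E'
import numpy as np, cv2
from scipy.spatial.transform import Rotation as R
from plant import ctrl
def snap(n,f,crop=None,s=1):
    d=ctrl.snapshot(n); im=d["image"][:,:,::-1]
    np.savez(f"pics/{f}.npz",**{k:np.array(v) for k,v in d.items()})
    if crop: x0,y0,x1,y1=crop; im=im[y0:y1,x0:x1]
    cv2.imwrite(f"pics/{f}.png",cv2.resize(im,None,fx=s,fy=s,interpolation=cv2.INTER_CUBIC))
    return d
def ray(f,u,v,z):
    d=np.load(f"pics/{f}.npz"); fl=200/np.tan(np.radians(float(d["vertical_fov"]))/2)
    Rm=cv2.Rodrigues(d["rvec"])[0]; t=d["tvec"].ravel(); c=-Rm.T@t
    r=Rm.T@np.array([(u-d["cx"])/fl,(v-d["cy"])/fl,1]); return c+r*(z-c[2])/r[2]
def proj(f,p):
    d=np.load(f"pics/{f}.npz"); fl=200/np.tan(np.radians(float(d["vertical_fov"]))/2)
    Rm=cv2.Rodrigues(d["rvec"])[0]; q=Rm@np.array(p)+d["tvec"].ravel(); return q[:2]/q[2]*fl+[float(d["cx"]),float(d["cy"])]
def delta(pos,yaw=None):
    """tool-frame shift (cm) and rotvec(deg) to TCP pos, tool down; yaw = world direction of jaw axis deg (mod 180)"""
    o=ctrl.get_obs(); Rt=R.from_euler('xyz',o["orientation"],degrees=True)
    s=Rt.inv().apply(np.array(pos)-o["tool_pos"])*100
    if yaw is None: 
        z=Rt.as_matrix()[:,2]; yaw=np.degrees(np.arctan2(z[1],z[0]))
    best=None
    for k in (0,180):
        a=np.radians(yaw+k); x=np.array([0,0,-1.]); z=np.array([np.cos(a),np.sin(a),0]); y=np.cross(z,x)
        rv=np.degrees((Rt.inv()*R.from_matrix(np.c_[x,y,z])).as_rotvec())
        if best is None or np.linalg.norm(rv)<np.linalg.norm(best): best=rv
    print("turn",best.round(1),"shift",s.round(2),"t",o["clock"],"tcp",np.round(o["tool_pos"],4),"jaw",R.as_matrix(Rt)[:,2].round(3),"F",np.round(o["force"],1),"op",round(o["opening"],4),"q",np.round(o["joint_pos"],0))
E
python3 - <<'E'
from h import *
for n in("scene","top"):
    d=snap(n,n+"0",s=1.25); print(d["vertical_fov"],d["cx"],d["cy"],d["rvec"],d["tvec"])
print(ctrl.get_obs())
E
```

```text
56.8231506219195 321.9999352940841 197.75343788618156 [ 1.1711554   2.53779643 -0.77607253] [ 0.32434522 -0.27909274  1.40270078]
44.46876287520029 323.7783791263061 198.02152289857716 [ 2.16498439 -2.15889537  0.09556603] [0.03008493 0.48967667 1.48647076]
{'clock': 0.1, 'joint_pos': array([-5.60863455e+01,  2.05877069e+01,  6.39981690e-01, -1.81731689e-02,
       -7.01363228e+01, -1.65057383e+01]), 'qvel': array([ 0.02714227, -0.06327032,  0.13408831,  0.06531351, -0.10796332,
        0.08007379]), 'tau': array([-3.26127563e-03, -5.84162664e+01,  2.93748540e+01,  7.01573879e+00,
        1.00469420e-02, -8.46623448e-05]), 'tool_pos': array([ 0.20177665, -0.64368145,  0.22571805]), 'orientation': array([  5.01691896,  89.91423263, 112.41864765]), 'force': array([ 1.14480572,  0.16688976, -0.06120591]), 'moment': array([0.02740596, 0.04803922, 0.05171949]), 'opening': 0.08734030205000172}
```

View pics/top0.png

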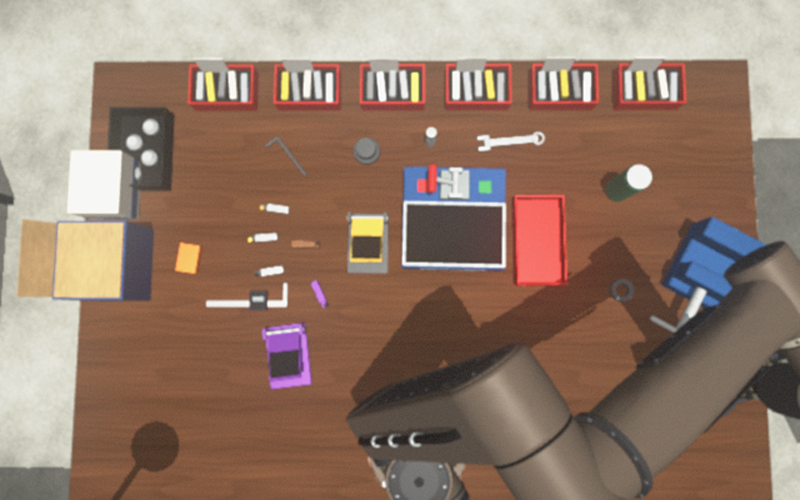

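View pics/scene0.png

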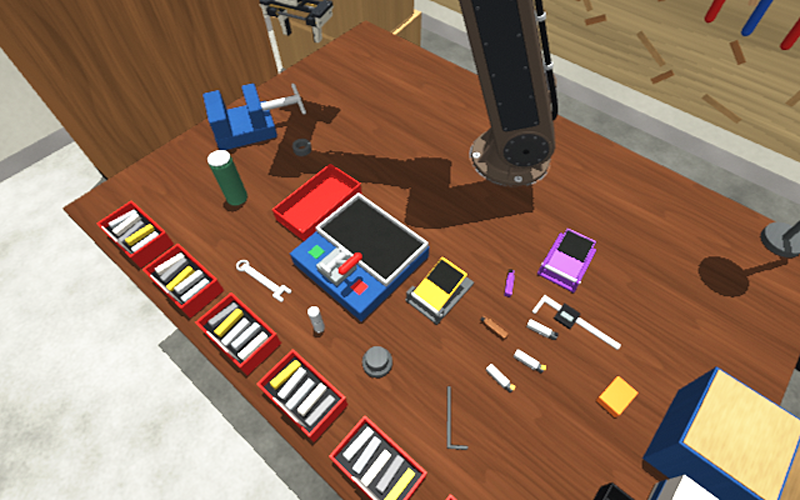

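The top view shows three cutters at about (274,209), (262,238) and (269,271). The brown and purple look-alikes are at (305,244) and (319,293). The treadle is at (367,243), left of the demagnetiser (455,235), and the bin at (540,240), right of it. I'll enlarge both areas.

```bash
python3 - <<'E'
import cv2,numpy as np
im=np.load("pics/top0.npz")["image"][:,:,::-1]
a=cv2.resize(im[155:235,185:285],None,fx=8,fy=8,interpolation=cv2.INTER_CUBIC)
b=cv2.resize(im[125:235,270:460],None,fx=4.2,fy=4.2,interpolation=cv2.INTER_CUBIC)
cv2.imwrite("pics/a.png",a[:600]);cv2.imwrite("pics/b.png",b)
E
```

```text
(no output)
```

View pics/a.png

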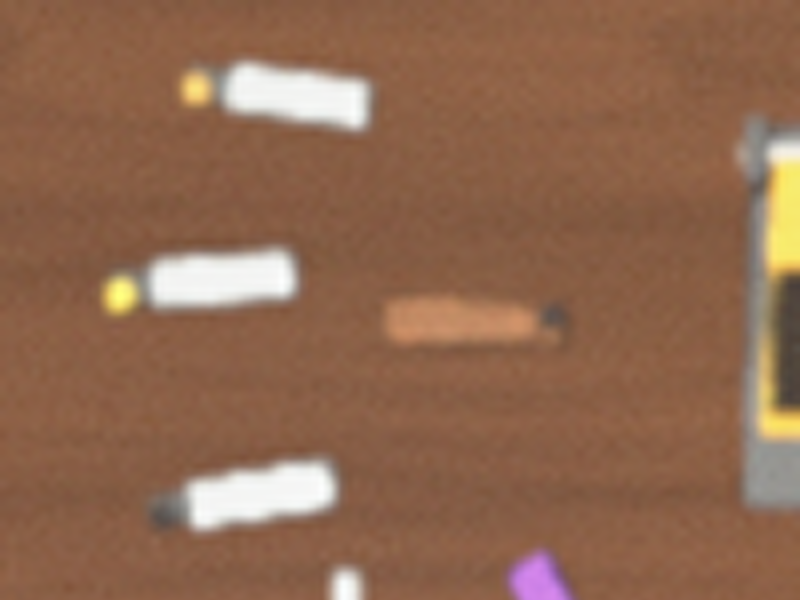

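View pics/b.png

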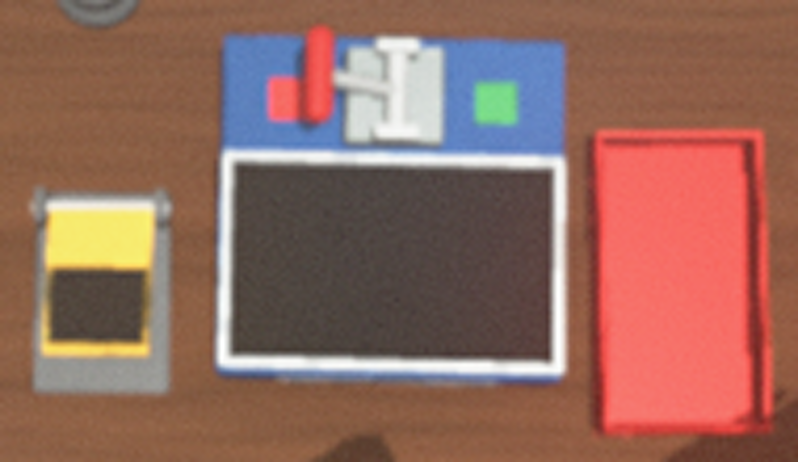

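```bash
python3 - <<'E'
from h import *
def A(u,v,z): return ray("top0",185+(u+.5)/8-.5,155+(v+.5)/8-.5,z)
def B(u,v,z): return ray("top0",270+(u+.5)/4.2-.5,125+(v+.5)/4.2-.5,z)
for n,p,q in(("c2",(180,88),(371,105)),("c1",(103,297),(298,272)),("c3",(149,513),(337,483))):
    a,b=A(*p,.012),A(*q,.012); d=a-b; print(n,((a+b)/2).round(4),"ang",np.degrees(np.arctan2(d[1],d[0])).round(1),np.linalg.norm(d).round(4))
def box(n,c,z):
    P=np.array([B(*p,z) for p in c]); print(n,P.mean(0).round(4),"edges",[(np.linalg.norm(P[i]-P[i-1]).round(4),np.degrees(np.arctan2(*(P[i]-P[i-1])[1::-1])).round(1)) for i in range(4)])
box("rim",[(219,152),(567,156),(565,374),(217,364)],.068)
box("rimin",[(233,163),(553,170),(549,362),(230,353)],.068)
box("pad",[(48,268),(150,268),(143,343),(51,343)],.058)
box("bin",[(595,131),(763,131),(771,433),(603,435)],.045)
box("plate",[(33,196),(169,196),(169,392),(33,392)],.004)
print("tip",B(318,75,.136))
o=ctrl.get_obs();print(o["tool_pos"])
E
```

```text
c2 [0.5896 0.3619 0.012 ] ang 84.9 0.0759
c1 [0.5151 0.3894 0.012 ] ang 97.5 0.077
c3 [0.4314 0.3705 0.012 ] ang 99.2 0.0741
rim [ 0.5195 -0.0866  0.068 ] edges [(np.float64(0.1531), np.float64(-0.3)), (np.float64(0.2502), np.float64(-90.6)), (np.float64(0.157), np.float64(178.7)), (np.float64(0.2475), np.float64(88.5))]
rimin [ 0.5191 -0.0861  0.068 ] edges [(np.float64(0.1373), np.float64(-0.7)), (np.float64(0.2299), np.float64(-91.2)), (np.float64(0.1383), np.float64(178.1)), (np.float64(0.227), np.float64(88.5))]
pad [0.4881 0.1243 0.058 ] edges [(np.float64(0.0544), np.float64(3.0)), (np.float64(0.0737), np.float64(-89.9)), (np.float64(0.0545), np.float64(175.1)), (np.float64(0.0662), np.float64(90.1))]
bin [ 0.5079 -0.2989  0.045 ] edges [(np.float64(0.2219), np.float64(0.6)), (np.float64(0.1223), np.float64(-90.0)), (np.float64(0.2202), np.float64(-179.8)), (np.float64(0.1205), np.float64(90.9))]
plate [0.5027 0.1264 0.004 ] edges [(np.float64(0.1475), np.float64(0.8)), (np.float64(0.1022), np.float64(-89.9)), (np.float64(0.1473), np.float64(-179.6)), (np.float64(0.1012), np.float64(90.2))]
tip [ 0.63997252 -0.03197012  0.136     ]
[ 0.20177665 -0.64368145  0.22571805]
```

```bash
cat >> h.py <<'E'
def plan(W,start=None):
    """nominal legs between poses (x,y,z,jaw deg), tool down"""
    o=ctrl.get_obs(); Rt=R.from_euler('xyz',o["orientation"],degrees=True); z=Rt.as_matrix()[:,2]
    p=np.r_[o["tool_pos"],np.degrees(np.arctan2(z[1],z[0]))] if start is None else np.array(start,float)
    print("t",round(o["clock"],2),"at",p.round(4),"q",np.round(o["joint_pos"],0),"op",round(o["opening"],4),"F",np.round(o["force"],1))
    for w in W:
        w=np.array(w,float); a=np.radians(p[3]); d=(w-p)[:3]*100
        print(w," turn x",((p[3]-w[3]+90)%180-90).round(1)," shift",[round(float(v),2) for v in(-d[2],-np.sin(a)*d[0]+np.cos(a)*d[1],np.cos(a)*d[0]+np.sin(a)*d[1])])
        p=w
E
python3 - <<'E'
from h import *
plan([(.35,-.45,.23,130),(.45,-.23,.23,150),(.47,.01,.23,170),(.46,.25,.23,189),(.431,.371,.15,189)])
delta([.431,.371,.15],189)
E
```

```text
t 0.1 at [  0.2018  -0.6437   0.2257 107.4017] q [-56.  21.   1.  -0. -70. -17.] op 0.0873 F [ 1.1  0.2 -0.1]
[  0.35  -0.45   0.23 130.  ]  turn x -22.6  shift [-0.43, -19.94, 14.05]
[  0.45  -0.23   0.23 150.  ]  turn x -20.0  shift [-0.0, -21.8, 10.43]
[4.7e-01 1.0e-02 2.3e-01 1.7e+02]  turn x -20.0  shift [-0.0, -21.78, 10.27]
[  0.46   0.25   0.23 189.  ]  turn x -19.0  shift [-0.0, -23.46, 5.15]
[4.31e-01 3.71e-01 1.50e-01 1.89e+02]  turn x 0.0  shift [8.0, -12.4, 0.97]
turn [-81.6   0.1   0.1] shift [  7.7  -52.22  89.96] t 0.1 tcp [ 0.2018 -0.6437  0.2257] jaw [-0.299  0.954  0.001] F [ 1.1  0.2 -0.1] op 0.0873 q [-56.  21.   1.  -0. -70. -17.]
```

Emit:
servo_tool([
  [[-22.6, 0, 0], [-0.4, -19.9, 14.0], 8],
  [[-22.6, 0, 0], [-0.4, -19.9, 14.0], 8],
  [[-22.6, 0, 0], [-0.4, -19.9, 14.0], 8],
  [[-22.6, 0, 0], [-0.4, -19.9, 14.0], 8],
  [[-22.6, 0, 0], [-0.4, -19.9, 14.0], 8],
])

```text
clock: 0.6
tool_pos: [0.3507, -0.4485, 0.2297]
orientation: [-18.3, 89.9, 111.8]
force: [1.2, -0.6, -0.1]
opening: 0.0801
```

Emit:
servo_tool([
  [[-20, 0, 0], [0, -21.8, 10.4], 8],
  [[-20, 0, 0], [0, -21.8, 10.4], 8],
  [[-20, 0, 0], [0, -21.8, 10.4], 8],
  [[-20, 0, 0], [0, -21.8, 10.4], 8],
  [[-20, 0, 0], [0, -21.8, 10.4], 8],
])

```text
clock: 1.1
tool_pos: [0.4511, -0.2265, 0.23]
orientation: [-43.4, 89.9, 106.7]
force: [0.9, 0.2, 0.5]
opening: 0.0799
```

Emit:
servo_tool([
  [[-20, 0, 0], [0, -21.8, 10.3], 6],
  [[-20, 0, 0], [0, -21.8, 10.3], 6],
  [[-20, 0, 0], [0, -21.8, 10.3], 6],
  [[-20, 0, 0], [0, -21.8, 10.3], 6],
  [[-20, 0, 0], [0, -21.8, 10.3], 6],
])

```text
clock: 1.6
tool_pos: [0.4702, 0.0162, 0.2305]
orientation: [-70.2, 89.9, 99.9]
force: [1.1, -0.3, -0.0]
opening: 0.0603
```

Emit:
servo_tool([
  [[-19, 0, 0], [0, -23.5, 5.2], 5],
  [[-19, 0, 0], [0, -23.5, 5.2], 5],
  [[-19, 0, 0], [0, -23.5, 5.2], 5],
  [[-19, 0, 0], [0, -23.5, 5.2], 5],
  [[-19, 0, 0], [0, -23.5, 5.2], 5],
])

```text
clock: 2.1
tool_pos: [0.4586, 0.259, 0.231]
orientation: [-87.9, 89.9, 101.3]
force: [1.0, 0.2, -0.2]
opening: 0.0501
```

Very accurate. Next is a wrist-camera picture over the tools, with a code measurement of the white bars.

```bash
cat >> h.py <<'E'
def bars(f,z=.016,lo=150):
    im=np.load(f"pics/{f}.npz")["image"].astype(int)
    m=((im.min(2)>lo)&(im.max(2)-im.min(2)<30)).astype(np.uint8)
    n,l,s,c=cv2.connectedComponentsWithStats(m)
    for i in range(1,n):
        if s[i,4]<30: continue
        ys,xs=np.nonzero(l==i); r=cv2.boxPoints(cv2.minAreaRect(np.c_[xs,ys].astype(np.float32)))
        P=np.array([ray(f,u,v,z)for u,v in r]); e=[np.linalg.norm(P[1]-P[0]),np.linalg.norm(P[2]-P[1])]
        d=(P[1]-P[0]) if e[0]>e[1] else P[2]-P[1]
        if max(e)<.1: print("bar px",c[i].round(0),"ctr",P.mean(0)[:2].round(4),"LxW",round(max(e),3),round(min(e),3),"ang",round(np.degrees(np.arctan2(d[1],d[0]))%180,1))
E
python3 - <<'E'
from h import *
snap("wrist","w1"); bars("w1"); bars("top0")
plan([(.431,.371,.15,189)])
E
```

```text
bar px [247.  11.] ctr [0.5718 0.0734] LxW 0.026 0.008 ang 179.7
bar px [93. 35.] ctr [0.7451 0.1286] LxW 0.075 0.066 ang 142.8
bar px [242.  65.] ctr [0.5737 0.1284] LxW 0.096 0.024 ang 91.6
bar px [619.  54.] ctr [0.1255 0.0474] LxW 0.017 0.004 ang 108.9
bar px [218. 216.] ctr [0.5868 0.3276] LxW 0.019 0.01 ang 9.1
bar px [253. 239.] ctr [0.539  0.3559] LxW 0.046 0.026 ang 9.1
bar px [384. 239.] ctr [0.3501 0.3247] LxW 0.048 0.024 ang 9.1
bar px [354. 236.] ctr [0.396 0.328] LxW 0.019 0.009 ang 179.2
bar px [323. 242.] ctr [0.438  0.3434] LxW 0.018 0.015 ang 99.6
bar px [393. 271.] ctr [0.3332 0.3804] LxW 0.073 0.072 ang 104.0
bar px [542. 265.] ctr [0.1182 0.3268] LxW 0.022 0.005 ang 99.9
bar px [244. 287.] ctr [0.541  0.4314] LxW 0.038 0.023 ang 95.8
bar px [364. 284.] ctr [0.3663 0.3974] LxW 0.025 0.013 ang 91.0
bar px [367. 297.] ctr [0.358  0.4196] LxW 0.012 0.007 ang 9.1
bar px [460. 339.] ctr [0.1906 0.4676] LxW 0.097 0.007 ang 9.1
bar px [549. 380.] ctr [0.033  0.5258] LxW 0.096 0.072 ang 9.1
bar px [254.  67.] ctr [0.9119 0.2573] LxW 0.073 0.018 ang 6.0
bar px [323.  67.] 
[... 1017 characters left out ...]
bar px [295. 173.] ctr [0.5689 0.1218] LxW 0.088 0.009 ang 87.9
bar px [212. 189.] ctr [0.517 0.381] LxW 0.057 0.018 ang 94.5
bar px [217. 216.] ctr [0.4327 0.3633] LxW 0.058 0.018 ang 99.6
bar px [223. 240.] ctr [0.3734 0.3477] LxW 0.059 0.047 ang 1.3
bar px [556. 242.] ctr [ 0.3568 -0.6797] LxW 0.078 0.021 ang 151.6
bar px [206. 238.] ctr [0.3639 0.3955] LxW 0.025 0.009 ang 90.2
bar px [225. 265.] ctr [0.2842 0.3333] LxW 0.078 0.008 ang 97.8
bar px [330. 353.] ctr [0.023  0.0097] LxW 0.03 0.017 ang 27.3
t 2.15 at [   0.4593    0.2636    0.2307 -170.7586] q [ 51.   7. -17.  -0. -66. -42.] op 0.0499 F [2.2 5.7 2.5]
[4.31e-01 3.71e-01 1.50e-01 1.89e+02]  turn x 0.2  shift [8.07, -11.05, 1.07]
```

View pics/w1.png

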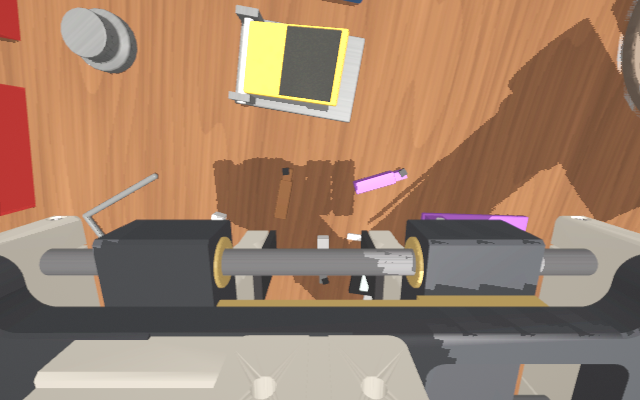

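The wrist view shows the treadle at (300,70) and the brown and purple look-alikes at (283,190) and (380,180). The cutters are hidden behind the fingers, so the top camera will do the measuring. Starting with c3.

```bash
python3 - <<'E'
from h import *
plan([(.4315,.371,.10,189.3),(.4315,.371,.003,189.3)])
E
```

```text
t 2.15 at [   0.4593    0.2636    0.2307 -170.7586] q [ 51.   7. -17.  -0. -66. -42.] op 0.0499 F [2.2 5.7 2.5]
[4.315e-01 3.710e-01 1.000e-01 1.893e+02]  turn x -0.1  shift [13.07, -11.04, 1.02]
[4.315e-01 3.710e-01 3.000e-03 1.893e+02]  turn x 0.0  shift [9.7, 0.0, -0.0]
```

Emit:
servo_tool([
  [[0, 0, 0], [3, -4, 0.4], 3.5],
  [[0, 0, 0], [6, -8, 0.8], 3.5],
  [[0, 0, 0], [9, -11, 1], 3.5],
  [[0, 0, 0], [13, -11, 1], 3.5],
  [[0, 0, 0], [13, -11, 1], 3.5],
])

```text
clock: 2.65
tool_pos: [0.4289, 0.3685, 0.0955]
orientation: [30.5, 89.6, -140.2]
force: [-0.4, -1.0, -0.3]
opening: 0.0352
```

```bash
python3 - <<'E'
from h import *
plan([(.4315,.371,.003,189.3)])
E
```

```text
t 2.65 at [ 4.289000e-01  3.685000e-01  9.550000e-02 -1.707383e+02] q [ 60.  17. -23.  -0. -50. -51.] op 0.0352 F [-0.4 -1.  -0.3]
[4.315e-01 3.710e-01 3.000e-03 1.893e+02]  turn x -0.0  shift [9.25, -0.2, -0.29]
```

Emit:
servo_tool([
  [[0, 0, 0], [4, -0.2, -0.3], 3.5],
  [[0, 0, 0], [7, -0.2, -0.3], 3.5],
  [[0, 0, 0], [9.2, -0.2, -0.3], 3.5],
  [[0, 0, 0], [9.2, -0.2, -0.3], 3.5],
  [[0, 0, 0], [9.2, -0.2, -0.3], 0.5],
])

```text
clock: 3.15
tool_pos: [0.4318, 0.3706, 0.0051]
orientation: [31.6, 89.6, -139.2]
force: [-0.3, -0.3, -0.3]
opening: 0.0311
```

Emit:
servo_tool([
  [[0, 0, 0], [0, 0, 0], 0.5],
  [[0, 0, 0], [0, 0, 0], 0.5],
  [[0, 0, 0], [0, 0, 0], 0.5],
  [[0, 0, 0], [0, 0, 0], 0.5],
  [[0, 0, 0], [0, 0, 0], 0.5],
])

```text
clock: 3.65
tool_pos: [0.4327, 0.3716, 0.0072]
orientation: [25.2, 89.8, -145.6]
force: [-0.0, -1.7, 7.9]
opening: 0.016
```

```bash
python3 - <<'E'
from h import *
plan([(.44,.35,.18,189),(.48,.12,.18,180),(.493,-.0105,.16,180),(.493,-.0105,.0575,180)])
E
```

```text
t 3.65 at [ 4.327000e-01  3.716000e-01  7.200000e-03 -1.707132e+02] q [ 60.  24. -27.  -0. -39. -51.] op 0.016 F [-0.  -1.7  7.9]
[4.40e-01 3.50e-01 1.80e-01 1.89e+02]  turn x 0.3  shift [-17.28, 2.25, -0.37]
[4.8e-01 1.2e-01 1.8e-01 1.8e+02]  turn x 9.0  shift [-0.0, 23.34, -0.35]
[ 4.93e-01 -1.05e-02  1.60e-01  1.80e+02]  turn x 0.0  shift [2.0, 13.05, -1.3]
[ 4.93e-01 -1.05e-02  5.75e-02  1.80e+02]  turn x 0.0  shift [10.25, -0.0, 0.0]
```

Emit:
servo_tool([
  [[0, 0, 0], [-4, 0, 0], 0.5],
  [[0, 0, 0], [-8, 0.5, 0], 0.5],
  [[0, 0, 0], [-12, 1, 0], 0.5],
  [[0, 0, 0], [-16, 2, -0.3], 0.5],
  [[0, 0, 0], [-17.3, 2.2, -0.4], 0.5],
])

```text
clock: 4.15
tool_pos: [0.4422, 0.3516, 0.1856]
orientation: [-121.0, 89.8, 68.3]
force: [0.3, 0.4, -1.9]
opening: 0.0157
```

Emit:
servo_tool([
  [[9, 0, 0], [0, 5, 0], 0.5],
  [[9, 0, 0], [0, 10, 0], 0.5],
  [[9, 0, 0], [0, 15, -0.2], 0.5],
  [[9, 0, 0], [0, 20, -0.3], 0.5],
  [[9, 0, 0], [0, 23.3, -0.4], 0.5],
])

```text
clock: 4.65
tool_pos: [0.483, 0.1195, 0.1849]
orientation: [-102.3, 89.8, 78.0]
force: [1.1, 1.2, -1.0]
opening: 0.0159
```

```bash
python3 - <<'E'
from h import *
plan([(.493,-.0105,.11,180),(.493,-.0105,.0615,180)])
E
```

```text
t 4.65 at [ 4.830000e-01  1.195000e-01  1.849000e-01 -1.797595e+02] q [ 36.   6. -25.  -0. -60. -36.] op 0.0159 F [ 1.1  1.2 -1. ]
[ 4.93e-01 -1.05e-02  1.10e-01  1.80e+02]  turn x 0.2  shift [7.49, 13.0, -0.95]
[ 4.93e-01 -1.05e-02  6.15e-02  1.80e+02]  turn x 0.0  shift [4.85, -0.0, 0.0]
```

Emit:
servo_tool([
  [[0, 0, 0], [0, 5, -0.5], 0.5],
  [[0, 0, 0], [0, 9.5, -1], 0.5],
  [[0, 0, 0], [2, 13, -1], 0.5],
  [[0, 0, 0], [6, 13, -1], 0.5],
  [[0, 0, 0], [7.5, 13, -1], 0.5],
])

```text
clock: 5.15
tool_pos: [0.491, -0.012, 0.1065]
orientation: [-43.3, 89.7, 136.8]
force: [-0.7, -0.0, -1.8]
opening: 0.0159
```

```bash
python3 - <<'E'
from h import *
plan([(.493,-.0105,.062,180),(.493,-.0105,.2,180)])
E
```

```text
t 5.15 at [ 4.910000e-01 -1.200000e-02  1.065000e-01 -1.799761e+02] q [ 21.  10. -31.  -0. -49. -21.] op 0.0159 F [-0.7 -0.  -1.8]
[ 4.93e-01 -1.05e-02  6.20e-02  1.80e+02]  turn x 0.0  shift [4.45, -0.15, -0.2]
[ 4.93e-01 -1.05e-02  2.00e-01  1.80e+02]  turn x 0.0  shift [-13.8, -0.0, 0.0]
```

Emit:
servo_tool([
  [[0, 0, 0], [2.5, -0.2, -0.2], 0.5],
  [[0, 0, 0], [4, -0.2, -0.2], 0.5],
  [[0, 0, 0], [4.4, -0.2, -0.2], 0.5],
  [[0, 0, 0], [4.4, -0.2, -0.2], 0.5],
  [[0, 0, 0], [4.4, -0.2, -0.2], 0.5],
])

```text
clock: 5.65
tool_pos: [0.4932, -0.0097, 0.063]
orientation: [-52.7, 89.8, 127.3]
force: [-0.1, 0.9, -1.2]
opening: 0.0155
```

Emit:
servo_tool([
  [[0, 0, 0], [0, 0, 0], 3.2],
  [[0, 0, 0], [0, 0, 0], 3.2],
  [[0, 0, 0], [0, 0, 0], 3.2],
  [[0, 0, 0], [-1, 0, 0], 3.2],
  [[0, 0, 0], [-3, 0, 0], 3.2],
])

```text
clock: 6.15
tool_pos: [0.4923, -0.0101, 0.0928]
orientation: [-26.0, 89.7, 154.0]
force: [-0.0, 0.2, 0.4]
opening: 0.032
```

Emit:
servo_tool([
  [[0, 0, 0], [-5, 0, 0], 3.2],
  [[0, 0, 0], [-10, 0, 0], 3.2],
  [[0, 0, 0], [-10, -5, 0], 3.2],
  [[0, 0, 0], [-10, -10, 0], 3.2],
  [[0, 0, 0], [-10, -15, 0], 3.2],
])

```text
clock: 6.65
tool_pos: [0.4928, 0.141, 0.195]
orientation: [-54.3, 89.7, 125.6]
force: [1.9, -0.1, -0.6]
opening: 0.0321
```

```bash
python3 - <<'E'
from h import *
snap("top","t1",(160,130,480,270),2.5); bars("t1",.016)
plan([(.516,.389,.12,186.8),(.516,.389,.007,186.8)])
E
```

```text
bar px [254.  67.] ctr [0.9119 0.2573] LxW 0.073 0.018 ang 6.0
bar px [323.  67.] ctr [0.9116 0.0372] LxW 0.074 0.018 ang 6.3
bar px [461.  67.] ctr [ 0.911  -0.4027] LxW 0.067 0.013 ang 5.4
bar px [469.  69.] ctr [ 0.906  -0.4292] LxW 0.076 0.019 ang 178.4
bar px [534.  68.] ctr [ 0.9073 -0.6333] LxW 0.079 0.047 ang 177.6
bar px [195.  69.] ctr [0.9059 0.4479] LxW 0.073 0.016 ang 1.7
bar px [263.  69.] ctr [0.9055 0.2277] LxW 0.073 0.019 ang 0.9
bar px [400.  69.] ctr [ 0.9064 -0.21  ] LxW 0.069 0.013 ang 179.3
bar px [120. 101.] ctr [0.8007 0.6835] LxW 0.038 0.036 ang 45.7
bar px [345. 106.] ctr [ 0.7838 -0.033 ] LxW 0.025 0.025 ang 135.7
bar px [107. 114.] ctr [0.7599 0.7233] LxW 0.039 0.036 ang 90.0
bar px [119. 126.] ctr [0.7208 0.683 ] LxW 0.038 0.036 ang 90.0
bar px [511. 141.] ctr [ 0.6697 -0.5538] LxW 0.062 0.061 ang 90.0
bar px [110. 138.] ctr [0.6804 0.7114] LxW 0.026 0.01 ang 2.8
bar px [363. 146.] ctr [ 0.6551 -0.0894] LxW 0.079 0.077 ang 90.0
bar px [220. 166.] ctr [0.59   0.3552] LxW 0.051 0.018 ang 82.9
bar px [340. 196.] ctr [ 0.497  -0.0173] LxW 0.059 0.019 ang 90.1
bar px [208. 212.] ctr [0.4427 0.3888] LxW 0.072 0.013 ang 42.9
bar px [228. 239.] ctr [0.3641 0.3304] LxW 0.04 0.012 ang 1.3
bar px [309. 335.] ctr [0.0741 0.0748] LxW 0.025 0.017 ang 134.7
t 6.7 at [ 4.937000e-01  1.469000e-01  1.948000e-01 -1.798811e+02] q [ 38.   7. -22.  -0. -61. -38.] op 0.0321 F [1.5 7.  1.5]
[5.160e-01 3.890e-01 1.200e-01 1.868e+02]  turn x -6.7  shift [7.48, -24.2, -2.28]
[5.160e-01 3.890e-01 7.000e-03 1.868e+02]  turn x 0.0  shift [11.3, 0.0, -0.0]
```

View pics/t1.png

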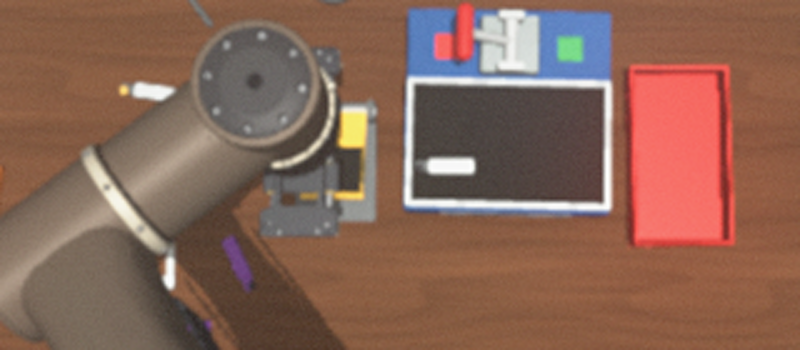

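c3 lies on the mat at (450,166), with its insert to the left. The arm hides c1, so I'll check with the scene camera whether c1 has moved.

```bash
cat >> h.py <<'E'
E
python3 - <<'E'
from h import *
snap("scene","s1")
for f in("scene0","s1"):
    im=np.load(f"pics/{f}.npz")["image"].astype(int)
    for n,p in(("c1",(.516,.389,.016)),("c2",(.590,.361,.016))):
        u,v=proj("scene0",p).round().astype(int); w=im[v-25:v+25,u-25:u+25]
        m=(w.min(2)>150)&(w.max(2)-w.min(2)<40); ys,xs=np.nonzero(m); print(f,n,(u,v),m.sum(),(xs.mean()+u-25,ys.mean()+v-25) if m.any() else None)
E
```

```text
scene0 c1 (np.int64(424), np.int64(287)) 258 (np.float64(419.44573643410854), np.float64(286.0813953488372))
scene0 c2 (np.int64(401), np.int64(300)) 239 (np.float64(406.56485355648533), np.float64(294.0460251046025))
s1 c1 (np.int64(424), np.int64(287)) 200 (np.float64(414.825), np.float64(292.44))
s1 c2 (np.int64(401), np.int64(300)) 239 (np.float64(406.56485355648533), np.float64(294.0460251046025))
```

```bash
python3 - <<'E'
import numpy as np,cv2
im=np.load("pics/s1.npz")["image"][200:340,330:530,::-1]; cv2.imwrite("pics/s1c.png",cv2.resize(im,None,fx=4,fy=4,interpolation=cv2.INTER_CUBIC))
E
```

```text
(no output)
```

View pics/s1c.png

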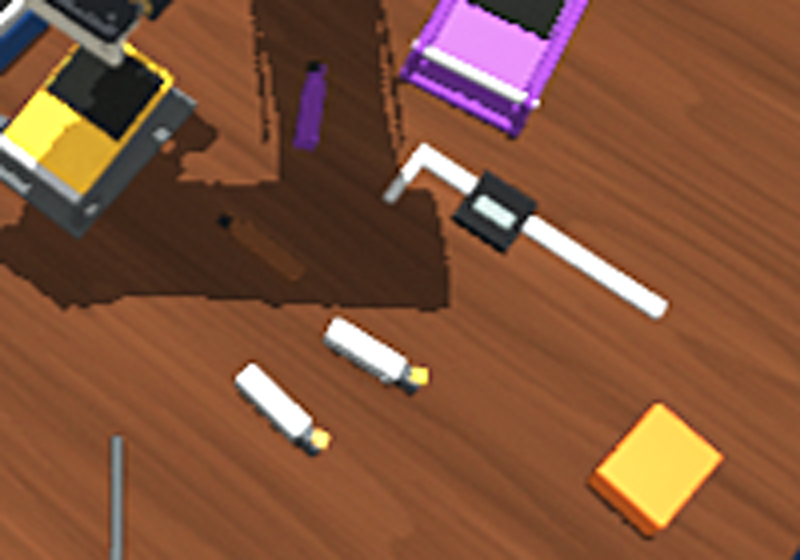

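Both c1, at about (375,352) in the crop, and c2 are unmoved. Going for c1.

Emit:
servo_tool([
  [[-6.7, 0, 0], [0, -5, -0.5], 3.5],
  [[-6.7, 0, 0], [0, -10, -1], 3.5],
  [[-6.7, 0, 0], [0, -15, -1.5], 3.5],
  [[-6.7, 0, 0], [0, -20, -2], 3.5],
  [[-6.7, 0, 0], [2, -24.2, -2.3], 3.5],
])

```text
clock: 7.25
tool_pos: [0.5164, 0.388, 0.1794]
orientation: [-104.9, 89.5, 82.1]
force: [0.8, -0.5, 0.1]
opening: 0.035
```

Emit:
servo_tool([
  [[0, 0, 0], [4, 0, 0], 3.5],
  [[0, 0, 0], [8, 0, 0], 3.5],
  [[0, 0, 0], [8, 0, 0], 3.5],
  [[0, 0, 0], [8, 0, 0], 3.5],
  [[0, 0, 0], [8, 0, 0], 3.5],
])

```text
clock: 7.75
tool_pos: [0.5178, 0.3894, 0.1023]
orientation: [-117.2, 89.4, 69.8]
force: [0.4, -0.1, 0.7]
opening: 0.0351
```

```bash
python3 - <<'E'
from h import *
plan([(.516,.389,.008,186.8)])
snap("wrist","w2")
E
```

```text
t 7.75 at [ 5.178000e-01  3.894000e-01  1.023000e-01 -1.729771e+02] q [ 54.  23. -12.  -0. -54. -47.] op 0.0351 F [ 0.4 -0.1  0.7]
[5.160e-01 3.890e-01 8.000e-03 1.868e+02]  turn x 0.2  shift [9.43, 0.02, 0.18]
```

View pics/w2.png

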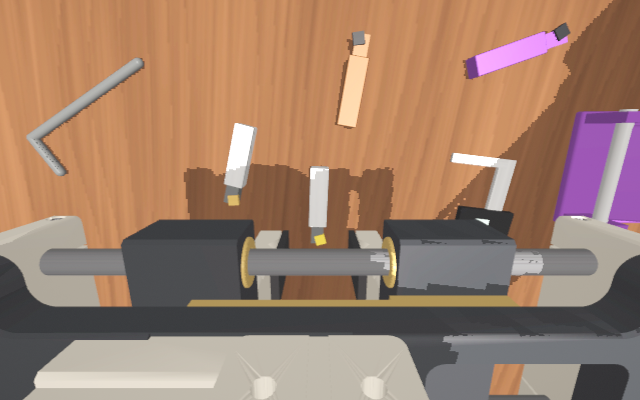

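Between the fingers at x≈318 lies c1, from (318,167) to the insert at (320,244). I'll check its position by ray before descending.

```bash
python3 - <<'E'
from h import *
for p in((319,167),(320,244),(310,228),(327,228)): print(p,ray("w2",*p,.016).round(4))
for p in((244,124),(233,205)): print("c2",p,ray("w2",*p,.016).round(4))
E
```

```text
(319, 167) [0.521  0.3545 0.016 ]
(320, 244) [0.5112 0.4256 0.016 ]
(310, 228) [0.5223 0.4111 0.016 ]
(327, 228) [0.5068 0.4092 0.016 ]
c2 (244, 124) [0.5875 0.3266 0.016 ]
c2 (233, 205) [0.5935 0.3979 0.016 ]
```

Emit:
servo_tool([
  [[-1, 0, 0], [4, 0, 0.2], 3.5],
  [[-1, 0, 0], [7, 0, 0.2], 3.5],
  [[-1, 0, 0], [9.4, 0, 0.2], 3.5],
  [[-1, 0, 0], [9.4, 0, 0.2], 3.5],
  [[-1, 0, 0], [9.4, 0, 0.2], 0.5],
])

```text
clock: 8.3
tool_pos: [0.517, 0.3908, 0.0103]
orientation: [-122.4, 89.2, 65.7]
force: [0.3, -0.2, 0.1]
opening: 0.0314
```

Emit:
servo_tool([
  [[0, 0, 0], [0, 0, 0], 0.5],
  [[0, 0, 0], [0, 0, 0], 0.5],
  [[0, 0, 0], [0, 0, 0], 0.5],
  [[0, 0, 0], [0, 0, 0], 0.5],
  [[0, 0, 0], [0, 0, 0], 0.5],
])

```text
clock: 8.8
tool_pos: [0.5181, 0.392, 0.0127]
orientation: [-126.9, 89.0, 61.2]
force: [-0.7, -0.7, 7.3]
opening: 0.0152
```

Emit:
servo_tool([
  [[0, 0, 0], [-4, 0, 0], 0.5],
  [[0, 0, 0], [-8, 0, 0], 0.5],
  [[0, 0, 0], [-12, 1, 0], 0.5],
  [[0, 0, 0], [-15, 4, 0], 0.5],
  [[0, 0, 0], [-16, 8, 0], 0.5],
])

```text
clock: 9.3
tool_pos: [0.5294, 0.3119, 0.1765]
orientation: [-132.8, 88.6, 55.4]
force: [0.1, 0.5, -2.1]
opening: 0.0151
```

```bash
python3 - <<'E'
from h import *
plan([(.50,.08,.17,180),(.493,-.0865,.12,180),(.493,-.0865,.062,180)])
E
```

```text
t 9.3 at [   0.5294    0.3119    0.1765 -171.7976] q [ 49.  16. -12.  -0. -60. -40.] op 0.0151 F [ 0.1  0.5 -2.1]
[5.0e-01 8.0e-02 1.7e-01 1.8e+02]  turn x 8.2  shift [0.65, 22.54, 6.22]
[ 4.93e-01 -8.65e-02  1.20e-01  1.80e+02]  turn x 0.0  shift [5.0, 16.65, 0.7]
[ 4.93e-01 -8.65e-02  6.20e-02  1.80e+02]  turn x 0.0  shift [5.8, -0.0, 0.0]
```

Emit:
servo_tool([
  [[8, 0, 0], [0.5, 5, 1.4], 0.5],
  [[8, 0, 0], [0.5, 10, 2.8], 0.5],
  [[8, 0, 0], [0.6, 14, 4], 0.5],
  [[8, 0, 0], [0.6, 18, 5], 0.5],
  [[8, 0, 0], [0.6, 22.5, 6.2], 0.5],
])

```text
clock: 9.8
tool_pos: [0.4999, 0.0792, 0.1666]
orientation: [-126.5, 88.6, 53.8]
force: [2.1, 0.1, -1.5]
opening: 0.0149
```

```bash
python3 - <<'E'
from h import *
delta((.493,-.0865,.115),180)
snap("wrist","w3")
E
```

```text
turn [ 0.2 -0.9  1.2] shift [ 4.81 16.67  0.84] t 9.8 tcp [0.4999 0.0792 0.1666] jaw [-1.    -0.004 -0.015] F [ 2.1  0.1 -1.5] op 0.0149 q [ 31.   7. -26.  -1. -56. -30.]
```

View pics/w3.png

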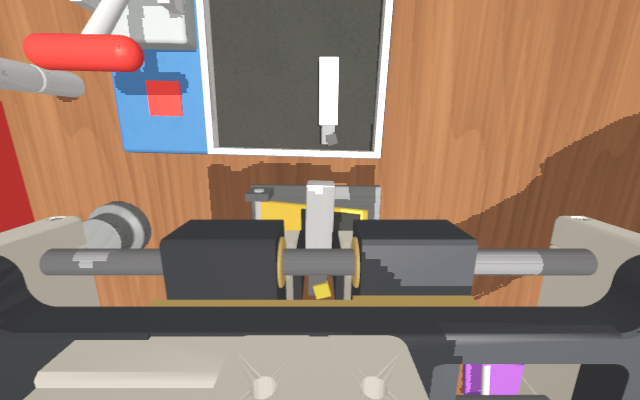

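The wrist view shows c1 held between the pads (320,230) and c3 on the mat at (328,95). I'll level the tool and place c1.

Emit:
servo_tool([
  [[0.2, -0.9, 1.2], [0, 5, 0.3], 0.5],
  [[0.2, -0.9, 1.2], [0, 10, 0.6], 0.5],
  [[0.2, -0.9, 1.2], [0, 15, 0.8], 0.5],
  [[0.2, -0.9, 1.2], [2, 16.7, 0.8], 0.5],
  [[0.2, -0.9, 1.2], [4.8, 16.7, 0.8], 0.5],
])

```text
clock: 10.35
tool_pos: [0.4912, -0.0945, 0.1162]
orientation: [118.3, 89.9, -62.0]
force: [0.5, 0.2, -1.5]
opening: 0.0151
```

Emit:
servo_tool([
  [[0, 0, 0], [2.5, 0, 0], 0.5],
  [[0, 0, 0], [4.3, 0, 0], 0.5],
  [[0, 0, 0], [4.3, 0, 0], 0.5],
  [[0, 0, 0], [4.3, 0, 0], 0.5],
])

```text
clock: 10.75
tool_pos: [0.4916, -0.0946, 0.074]
orientation: [125.0, 89.9, -55.2]
force: [0.0, -0.2, -2.6]
opening: 0.0146
```

```bash
python3 - <<'E'
from h import *
delta((.493,-.0865,.062),180)
E
```

```text
turn [-0.3 -0.1 -0.1] shift [ 1.2  -0.81 -0.14] t 10.75 tcp [ 0.4916 -0.0946  0.074 ] jaw [-1.     0.004 -0.001] F [ 0.  -0.2 -2.6] op 0.0146 q [ 12.  13. -33.   0. -44. -12.]
```

Emit:
servo_tool([
  [[0, 0, 0], [0.2, -0.6, -0.1], 0.5],
  [[0, 0, 0], [0.5, -0.6, -0.1], 0.5],
  [[0, 0, 0], [0.7, -0.6, -0.1], 0.5],
  [[0, 0, 0], [0.7, -0.6, -0.1], 0.5],
])

```text
clock: 11.15
tool_pos: [0.4926, -0.0885, 0.067]
orientation: [126.7, 89.9, -53.5]
force: [0.4, -0.7, -1.3]
opening: 0.0153
```

Emit:
servo_tool([
  [[0, 0, 0], [0.2, 0, 0], 0.5],
  [[0, 0, 0], [0.3, 0, 0], 0.5],
  [[0, 0, 0], [0.3, 0, 0], 0.5],
])

```text
clock: 11.45
tool_pos: [0.4926, -0.0888, 0.0664]
orientation: [128.7, 89.8, -51.5]
force: [-9.9, 2.5, 27.0]
opening: 0.0149
```

Contact at z = 0.066; release.

Emit:
servo_tool([
  [[0, 0, 0], [-0.1, 0, 0], 3.2],
  [[0, 0, 0], [-0.1, 0, 0], 3.2],
  [[0, 0, 0], [-0.1, 0, 0], 3.2],
  [[0, 0, 0], [-1.5, 0, 0], 3.2],
  [[0, 0, 0], [-4, 0, 0], 3.2],
])

```text
clock: 11.95
tool_pos: [0.4911, -0.0889, 0.105]
orientation: [50.7, 89.8, -129.5]
force: [-0.1, -0.4, -0.4]
opening: 0.0319
```

Emit:
servo_tool([
  [[0, 0, 0], [-4, 0, 0], 3.2],
  [[0, 0, 0], [-8, -2, 0], 3.2],
  [[0, 0, 0], [-9, -7, 0], 3.2],
  [[0, 0, 0], [-9, -12, 0], 3.2],
  [[0, 0, 0], [-9, -17, 0], 3.2],
])

```text
clock: 12.45
tool_pos: [0.4919, 0.0821, 0.195]
orientation: [61.3, 89.9, -118.9]
force: [1.7, 1.0, 0.1]
opening: 0.0318
```

```bash
python3 - <<'E'
from h import *
snap("top","t2",(160,130,480,270),2.5); bars("t2",.016)
delta((.5905,.362,.10),175)
plan([(.55,.25,.2,178),(.5905,.362,.10,175)])
E
```

```text
bar px [254.  68.] ctr [0.9107 0.2573] LxW 0.071 0.018 ang 6.0
bar px [323.  67.] ctr [0.9116 0.0372] LxW 0.074 0.018 ang 6.3
bar px [461.  67.] ctr [ 0.911  -0.4027] LxW 0.067 0.013 ang 5.4
bar px [469.  69.] ctr [ 0.906  -0.4292] LxW 0.076 0.019 ang 178.4
bar px [530.  67.] ctr [ 0.9106 -0.6226] LxW 0.074 0.02 ang 5.6
bar px [195.  69.] ctr [0.9059 0.4479] LxW 0.073 0.016 ang 1.7
bar px [263.  69.] ctr [0.9055 0.2277] LxW 0.073 0.019 ang 0.9
bar px [400.  69.] ctr [ 0.9064 -0.21  ] LxW 0.069 0.013 ang 179.3
bar px [539.  69.] ctr [ 0.904  -0.6489] LxW 0.072 0.016 ang 177.6
bar px [120. 101.] ctr [0.8007 0.6835] LxW 0.038 0.036 ang 45.7
bar px [345. 106.] ctr [ 0.7855 -0.0346] LxW 0.025 0.023 ang 90.0
bar px [107. 114.] ctr [0.7599 0.7233] LxW 0.039 0.036 ang 90.0
bar px [119. 126.] ctr [0.7208 0.683 ] LxW 0.038 0.036 ang 90.0
bar px [511. 141.] ctr [ 0.6697 -0.5538] LxW 0.062 0.061 ang 90.0
bar px [110. 138.] ctr [0.6804 0.7114] LxW 0.026 0.01 ang 2.8
bar px [363. 146.] ctr [ 0.6551 -0.0894] LxW 0.079 0.077 ang 90.0
bar px [222. 166.] ctr [0.5896 0.3529] LxW 0.056 0.018 ang 81.9
bar px [340. 196.] ctr [ 0.497  -0.0173] LxW 0.059 0.019 ang 90.1
bar px [233. 206.] ctr [0.4638 0.3138] LxW 0.094 0.013 ang 34.6
bar px [367. 196.] ctr [ 0.4956 -0.1027] LxW 0.056 0.016 ang 90.1
bar px [171. 243.] ctr [0.3512 0.5023] LxW 0.04 0.015 ang 90.2
bar px [309. 335.] ctr [0.0727 0.0733] LxW 0.021 0.021 ang 90.3
turn [ 4.9  0.  -0.1] shift [  9.44 -27.45  -9.74] t 12.5 tcp [0.4927 0.0878 0.1948] jaw [-1.     0.002  0.   ] F [1.1 5.3 0.2] op 0.0322 q [ 33.   5. -24.   0. -61. -33.]
t 12.5 at [4.927000e-01 8.780000e-02 1.948000e-01 1.799112e+02] q [ 33.   5. -24.   0. -61. -33.] op 0.0322 F [1.1 5.3 0.2]
[  0.55   0.25   0.2  178.  ]  turn x 1.9  shift [-0.52, -16.23, -5.7]
[5.905e-01 3.620e-01 1.000e-01 1.750e+02]  turn x 3.0  shift [10.0, -11.33, -3.66]
```

View pics/t2.png

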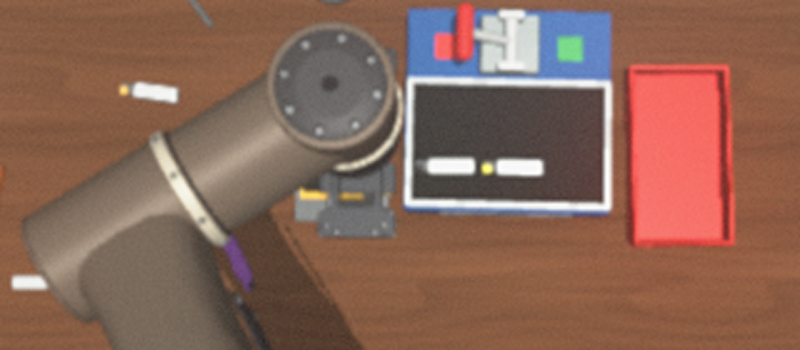

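c3 at (450,166) and c1 at (518,167) lie on the mat. c2 is unmoved at (155,92). The third tool goes at a larger x on the right half of the mat.

Emit:
servo_tool([
  [[5, 0, 0], [0, -4.5, -1.6], 3.5],
  [[5, 0, 0], [0, -9, -3.2], 3.5],
  [[5, 0, 0], [0, -13.5, -4.8], 3.5],
  [[5, 0, 0], [0, -18, -6.4], 3.5],
  [[5, 0, 0], [0, -22.5, -8], 3.5],
])

```text
clock: 13.0
tool_pos: [0.5734, 0.3146, 0.1938]
orientation: [67.2, 89.9, -117.9]
force: [0.7, -1.2, -0.5]
opening: 0.035
```

```bash
python3 - <<'E'
from h import *
delta((.5905,.362,.10),175)
E
```

```text
turn [-0.1  0.  -0.1] shift [ 9.37 -4.89 -1.29] t 13.0 tcp [0.5734 0.3146 0.1938] jaw [-0.996  0.088  0.001] F [ 0.7 -1.2 -0.5] op 0.035 q [ 46.  20.  -5.   0. -66. -51.]
```

Emit:
servo_tool([
  [[0, 0, 0], [2, -4, -1], 3.5],
  [[0, 0, 0], [6, -4.8, -1.3], 3.5],
  [[0, 0, 0], [9.4, -4.8, -1.3], 3.5],
  [[0, 0, 0], [9.4, -4.8, -1.3], 3.5],
  [[0, 0, 0], [9.4, -4.8, -1.3], 3.5],
])

```text
clock: 13.5
tool_pos: [0.5907, 0.3607, 0.0995]
orientation: [69.4, 89.8, -115.6]
force: [-0.1, 1.1, 1.0]
opening: 0.0349
```

```bash
python3 - <<'E'
from h import *
delta((.5905,.362,.007),175)
E
```

```text
turn [-0.1  0.1 -0.2] shift [ 9.25 -0.16  0.01] t 13.5 tcp [0.5907 0.3607 0.0995] jaw [-0.996  0.088  0.001] F [-0.1  1.1  1. ] op 0.0349 q [ 48.  28.  -6.   0. -57. -53.]
```

Emit:
servo_tool([
  [[0, 0, 0], [4, -0.2, 0], 3.5],
  [[0, 0, 0], [7, -0.2, 0], 3.5],
  [[0, 0, 0], [9.2, -0.2, 0], 3.5],
  [[0, 0, 0], [9.2, -0.2, 0], 3.5],
  [[0, 0, 0], [9.2, -0.2, 0], 3.5],
])

```text
clock: 14.0
tool_pos: [0.592, 0.3631, 0.01]
orientation: [119.7, 89.9, -65.4]
force: [0.4, 0.3, -0.4]
opening: 0.0351
```

Emit:
servo_tool([
  [[0, 0, 0], [0, 0, 0], 0.5],
  [[0, 0, 0], [0, 0, 0], 0.5],
  [[0, 0, 0], [0, 0, 0], 0.5],
  [[0, 0, 0], [0, 0, 0], 0.5],
  [[0, 0, 0], [0, 0, 0], 0.5],
])

```text
clock: 14.5
tool_pos: [0.5928, 0.3637, 0.0118]
orientation: [175.1, 89.8, -9.9]
force: [-0.9, -0.4, 7.7]
opening: 0.0153
```

Emit:
servo_tool([
  [[0, 0, 0], [-4, 0, 0], 0.5],
  [[0, 0, 0], [-8, 0, 0], 0.5],
  [[0, 0, 0], [-13, 2, 0], 0.5],
  [[0, 0, 0], [-18, 4, 0], 0.5],
  [[0, 0, 0], [-18, 9, 0], 0.5],
])

```text
clock: 15.0
tool_pos: [0.5876, 0.2806, 0.198]
orientation: [-151.0, 89.3, 24.2]
force: [1.3, -1.0, -0.8]
opening: 0.0153
```

```bash
python3 - <<'E'
from h import *
delta((.54,.08,.2),180)
plan([(.53,.06,.2,180),(.533,-.156,.18,180)])
E
```

```text
turn [-4.8 -0.7  0.3] shift [-0.36 20.39  3.06] t 15.0 tcp [0.5876 0.2806 0.198 ] jaw [-0.996  0.084 -0.011] F [ 1.3 -1.  -0.8] op 0.0153 q [ 43.  19.  -6.   0. -65. -48.]
t 15.0 at [  0.5876   0.2806   0.198  175.1979] q [ 43.  19.  -6.   0. -65. -48.] op 0.0153 F [ 1.3 -1.  -0.8]
[5.3e-01 6.0e-02 2.0e-01 1.8e+02]  turn x -4.8  shift [-0.2, 22.46, 3.89]
[ 5.33e-01 -1.56e-01  1.80e-01  1.80e+02]  turn x 0.0  shift [2.0, 21.6, -0.3]
```

Emit:
servo_tool([
  [[-4.8, -0.7, 0.3], [0, 5, 1], 0.5],
  [[-4.8, -0.7, 0.3], [0, 10, 2], 0.5],
  [[-4.8, -0.7, 0.3], [0, 15, 3], 0.5],
  [[-4.8, -0.7, 0.3], [0, 19, 3.5], 0.5],
  [[-4.8, -0.7, 0.3], [0, 22.5, 3.9], 0.5],
])

```text
clock: 15.5
tool_pos: [0.5286, 0.0575, 0.1966]
orientation: [-54.4, 89.9, 125.6]
force: [0.9, -0.1, -0.7]
opening: 0.0154
```

Emit:
servo_tool([
  [[0, 0, 0], [0, 5, 0], 0.5],
  [[0, 0, 0], [0, 10, 0], 0.5],
  [[0, 0, 0], [0, 15, 0], 0.5],
  [[0, 0, 0], [1, 19, -0.2], 0.5],
  [[0, 0, 0], [2, 21.3, -0.3], 0.5],
])

```text
clock: 16.0
tool_pos: [0.531, -0.1582, 0.1765]
orientation: [-101.2, 89.9, 78.7]
force: [0.2, 0.5, -1.0]
opening: 0.0155
```

```bash
python3 - <<'E'
from h import *
delta((.534,-.158,.08),180)
E
```

```text
turn [-0.1 -0.   0.1] shift [ 9.65 -0.02 -0.3 ] t 16.0 tcp [ 0.531  -0.1582  0.1765] jaw [-1.     0.003 -0.   ] F [ 0.2  0.5 -1. ] op 0.0155 q [  4.  11. -19.  -0. -60.  -4.]
```

Emit:
servo_tool([
  [[0, 0, 0], [4, 0, -0.3], 0.5],
  [[0, 0, 0], [8, 0, -0.3], 0.5],
  [[0, 0, 0], [10.3, 0, -0.3], 0.5],
  [[0, 0, 0], [10.3, 0, -0.3], 0.5],
  [[0, 0, 0], [10.3, 0, -0.3], 0.5],
])

```text
clock: 16.5
tool_pos: [0.5343, -0.1582, 0.0741]
orientation: [-75.0, 90.0, 104.8]
force: [0.9, -0.3, 0.2]
opening: 0.0154
```

Emit:
servo_tool([
  [[0, 0, 0], [0.3, 0, 0], 0.5],
  [[0, 0, 0], [0.6, 0, 0], 0.5],
  [[0, 0, 0], [0.6, 0, 0], 0.5],
])

```text
clock: 16.8
tool_pos: [0.5346, -0.1581, 0.0688]
orientation: [-149.9, 89.9, 30.0]
force: [-1.1, -0.1, -1.6]
opening: 0.0149
```

Emit:
servo_tool([
  [[0, 0, 0], [0.2, 0, 0], 0.5],
  [[0, 0, 0], [0.3, 0, 0], 0.5],
  [[0, 0, 0], [0.3, 0, 0], 0.5],
])

```text
clock: 17.1
tool_pos: [0.5347, -0.1581, 0.0658]
orientation: [-152.1, 89.9, 27.8]
force: [-0.5, 0.1, -1.5]
opening: 0.0153
```

Emit:
servo_tool([
  [[0, 0, 0], [-0.1, 0, 0], 3.2],
  [[0, 0, 0], [-0.1, 0, 0], 3.2],
  [[0, 0, 0], [-0.1, 0, 0], 3.2],
  [[0, 0, 0], [-1.5, 0, 0], 3.2],
  [[0, 0, 0], [-4, 0, 0], 3.2],
])

```text
clock: 17.6
tool_pos: [0.5333, -0.1581, 0.1047]
orientation: [-16.6, 89.9, 163.3]
force: [0.7, -0.3, 0.4]
opening: 0.0319
```

Emit:
servo_tool([
  [[0, 0, 0], [-5, 0, 0], 1],
  [[0, 0, 0], [-10, 0, 0], 1],
  [[0, 0, 0], [-11, 0, 0], 0],
  [[0, 0, 0], [-11, -2, 0], 0],
  [[0, 0, 0], [-11, -4, 0], 0],
])

```text
clock: 18.1
tool_pos: [0.5338, -0.118, 0.2155]
orientation: [-59.4, 89.9, 120.4]
force: [-0.3, 0.8, -0.3]
opening: 0.0017
```

```bash
python3 - <<'E'
from h import *
delta((.639,.03,.2),180)
E
```

```text
turn [-0.2  0.   0.1] shift [  1.56 -14.83 -10.47] t 18.1 tcp [ 0.5338 -0.118   0.2155] jaw [-1.     0.004  0.001] F [-0.3  0.8 -0.3] op 0.0017 q [  8.   9. -16.  -0. -65.  -8.]
```

Emit:
servo_tool([
  [[0, 0, 0], [0, -4, -3], 0],
  [[0, 0, 0], [0, -8, -6], 0],
  [[0, 0, 0], [0, -12, -9], 0],
  [[0, 0, 0], [2, -15, -10.5], 0],
  [[0, 0, 0], [5, -15, -10.5], 0],
])

```text
clock: 18.6
tool_pos: [0.6425, 0.0357, 0.166]
orientation: [-149.7, 89.8, 30.3]
force: [-1.0, -1.2, -0.5]
opening: 0.0008
```

```bash
python3 - <<'E'
from h import *
delta((.639,.03,.118),180)
snap("scene","s2",(200,170,420,310),3.5)
E
```

```text
turn [ 0.  -0.2  0.1] shift [4.8  0.58 0.37] t 18.6 tcp [0.6425 0.0357 0.166 ] jaw [-1.    -0.    -0.004] F [-1.  -1.2 -0.5] op 0.0008 q [ 20.  20.  -8.  -0. -61. -20.]
```

View pics/s2.png

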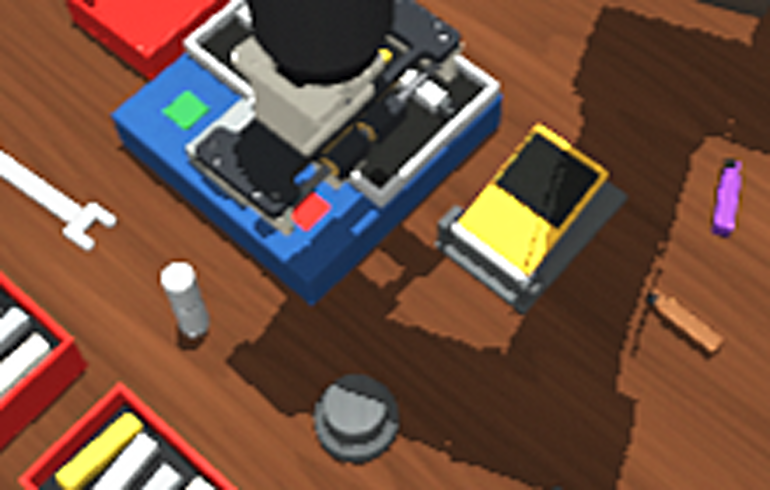

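The gripper stands above the red square at (310,210) and hides the handle. I'll lower it beside the handle and push right.

Emit:
servo_tool([
  [[0, 0, 0], [3, 0.4, 0.3], 0],
  [[0, 0, 0], [4.8, 0.4, 0.3], 0],
  [[0, 0, 0], [4.8, 0.4, 0.3], 0],
])

```text
clock: 18.95
tool_pos: [0.6323, 0.0289, 0.1086]
orientation: [2.2, 89.3, -177.9]
force: [-0.1, 0.3, 0.7]
opening: 0.0006
```

Emit:
servo_tool([
  [[0, 0, 0], [0, 2, 0], 0],
  [[0, 0, 0], [0, 4, 0], 0],
  [[0, 0, 0], [0, 5.5, 0], 0],
  [[0, 0, 0], [0, 7, 0], 0],
  [[0, 0, 0], [0, 8.5, 0], 0],
])

```text
clock: 19.45
tool_pos: [0.6335, -0.0563, 0.1113]
orientation: [-0.5, 89.5, 179.4]
force: [0.2, 0.8, 0.8]
opening: 0.0003
```

Emit:
servo_tool([
  [[0, 0, 0], [0, 1.5, 0], 0],
  [[0, 0, 0], [0, 3, 0], 0],
  [[0, 0, 0], [0, 4.5, 0], 0],
  [[0, 0, 0], [0, 4.5, 0], 0],
  [[0, 0, 0], [0, 4.5, 0], 0],
])

```text
clock: 19.95
tool_pos: [0.6334, -0.1017, 0.1115]
orientation: [-7.7, 89.5, 172.2]
force: [-0.9, 5.1, 4.4]
opening: 0.0005
```

Emit:
servo_tool([
  [[0, 0, 0], [0, -1, 0], 0],
  [[0, 0, 0], [-4, -1, 0], 0],
  [[0, 0, 0], [-9, -1, 0], 0],
  [[0, 0, 0], [-10, -6, 0], 0],
  [[0, 0, 0], [-10, -11, 0], 0],
])

```text
clock: 20.45
tool_pos: [0.6358, 0.0069, 0.2146]
orientation: [-26.0, 89.8, 153.6]
force: [0.3, 0.8, -1.3]
opening: 0.0004
```

```bash
python3 - <<'E'
from h import *
snap("wrist","w4")
snap("top","t3",(250,110,470,250),3.5)
delta((.485,.124,.13),180)
plan([(.485,.124,.13,180),(.485,.124,.06,180)])
E
```

```text
turn [0.  0.4 0.1] shift [  8.34 -11.24  14.92] t 20.55 tcp [0.6348 0.0115 0.2122] jaw [-1.    -0.001  0.007] F [-0.9 -0.6 -0.8] op 0.0004 q [ 18.  18.  -5.  -0. -67. -18.]
t 20.55 at [ 6.34800e-01  1.15000e-02  2.12200e-01 -1.79968e+02] q [ 18.  18.  -5.  -0. -67. -18.] op 0.0004 F [-0.9 -0.6 -0.8]
[4.85e-01 1.24e-01 1.30e-01 1.80e+02]  turn x 0.0  shift [8.22, -11.26, 14.97]
[4.85e-01 1.24e-01 6.00e-02 1.80e+02]  turn x 0.0  shift [7.0, -0.0, 0.0]
```

View pics/t3.png

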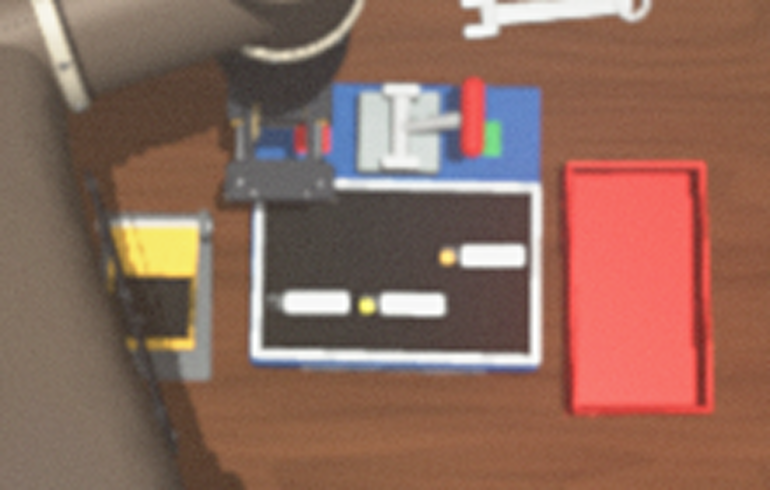

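The isolator is on, with its red bar at (473,117) beside the green square. All three tools lie on the mat at (315,302), (405,304) and (485,256). Next the treadle.

Emit:
servo_tool([
  [[0, 0.4, 0], [0, -3, 4], 0],
  [[0, 0.4, 0], [2, -6, 8], 0],
  [[0, 0.4, 0], [4, -9, 12], 0],
  [[0, 0.4, 0], [6, -11.2, 14.9], 0],
  [[0, 0.4, 0], [8.2, -11.2, 14.9], 0],
])

```text
clock: 21.05
tool_pos: [0.4819, 0.125, 0.1311]
orientation: [-98.7, 89.9, 81.5]
force: [1.6, 0.8, -0.4]
opening: 0.0002
```

Emit:
servo_tool([
  [[0, 0, 0], [2, 0, 0], 0],
  [[0, 0, 0], [4, 0, 0], 0],
  [[0, 0, 0], [5.5, 0, 0], 0],
  [[0, 0, 0], [5.5, 0, 0], 0],
])

```text
clock: 21.45
tool_pos: [0.4806, 0.124, 0.074]
orientation: [0.6, 89.8, -179.2]
force: [-0.4, -0.2, 0.2]
opening: 0.0006
```

```bash
python3 - <<'E'
from h import *
delta((.485,.124,.037),180)
snap("wrist","w5")
E
```

```text
turn [ 0.2  0.2 -0. ] shift [ 3.7   0.01 -0.46] t 21.45 tcp [0.4806 0.124  0.074 ] jaw [-1.    -0.003  0.003] F [-0.4 -0.2  0.2] op 0.0006 q [ 37.  13. -33.  -0. -44. -37.]
```

View pics/w5.png

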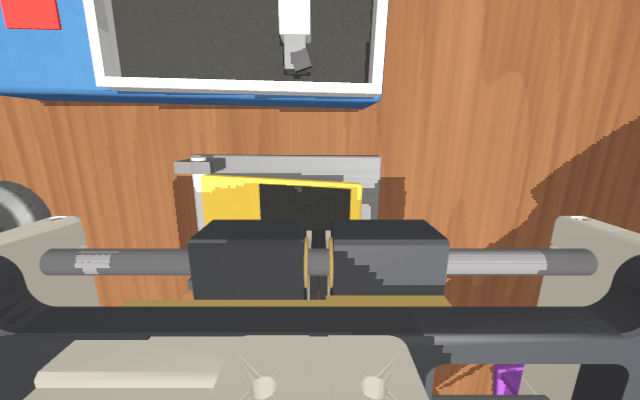

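The fingers (318,240) are centred over the treadle's black pad (305,205). Pressing now.

Emit:
servo_tool([
  [[0, 0, 0], [1.2, 0, -0.4], 0],
  [[0, 0, 0], [2.4, 0, -0.4], 0],
  [[0, 0, 0], [3.4, 0, -0.4], 0],
  [[0, 0, 0], [3.8, 0, -0.4], 0],
  [[0, 0, 0], [3.8, 0, -0.4], 0],
])

```text
clock: 22.0
tool_pos: [0.4848, 0.1245, 0.0375]
orientation: [-10.2, 89.8, 170.0]
force: [-7.6, 2.5, 12.5]
opening: 0.0005
```

Emit:
servo_tool([
  [[0, 0, 0], [0.2, 0, 0], 0],
  [[0, 0, 0], [0.3, 0, 0], 0],
  [[0, 0, 0], [0.3, 0, 0], 0],
])

```text
clock: 22.3
tool_pos: [0.4848, 0.1245, 0.0368]
orientation: [-15.1, 89.9, 165.2]
force: [-13.0, 0.3, 32.4]
opening: 0.0008
```

Emit:
servo_tool([
  [[0, 0, 0], [0.2, 0, 0], 0],
  [[0, 0, 0], [0.2, 0, 0], 0],
  [[0, 0, 0], [0.2, 0, 0], 0],
  [[0, 0, 0], [0.2, 0, 0], 0],
  [[0, 0, 0], [0.2, 0, 0], 0],
])

```text
clock: 22.8
tool_pos: [0.4848, 0.1246, 0.0368]
orientation: [-30.7, 89.9, 149.6]
force: [-13.1, 0.7, 30.0]
opening: 0.0002
```

Emit:
servo_tool([
  [[0, 0, 0], [0.2, 0, 0], 0],
  [[0, 0, 0], [0.2, 0, 0], 0],
  [[0, 0, 0], [0.2, 0, 0], 0],
  [[0, 0, 0], [0.2, 0, 0], 0],
  [[0, 0, 0], [0.2, 0, 0], 0],
])

```text
clock: 23.3
tool_pos: [0.4848, 0.1245, 0.0368]
orientation: [-49.9, 89.9, 130.4]
force: [-11.9, 1.1, 28.7]
opening: 0.0006
```

Emit:
servo_tool([
  [[0, 0, 0], [0.2, 0, 0], 0],
  [[0, 0, 0], [0.2, 0, 0], 0],
  [[0, 0, 0], [0.2, 0, 0], 0],
  [[0, 0, 0], [0.2, 0, 0], 0],
  [[0, 0, 0], [0.2, 0, 0], 0],
])

```text
clock: 23.8
tool_pos: [0.4848, 0.1245, 0.0368]
orientation: [-78.8, 89.9, 101.5]
force: [-13.0, 0.3, 28.9]
opening: 0.0005
```

Emit:
servo_tool([
  [[0, 0, 0], [0.2, 0, 0], 0],
  [[0, 0, 0], [0.2, 0, 0], 0],
  [[0, 0, 0], [0.2, 0, 0], 0],
  [[0, 0, 0], [0.2, 0, 0], 0],
  [[0, 0, 0], [0.2, 0, 0], 0],
])

```text
clock: 24.3
tool_pos: [0.4848, 0.1245, 0.0368]
orientation: [-103.1, 89.9, 77.3]
force: [-12.2, 1.0, 28.7]
opening: 0.0008
```

Emit:
servo_tool([
  [[0, 0, 0], [0.2, 0, 0], 0],
  [[0, 0, 0], [0.2, 0, 0], 0],
  [[0, 0, 0], [0.2, 0, 0], 0],
  [[0, 0, 0], [0.2, 0, 0], 0],
  [[0, 0, 0], [0.2, 0, 0], 0],
])

```text
clock: 24.8
tool_pos: [0.4848, 0.1245, 0.0368]
orientation: [-119.2, 89.9, 61.2]
force: [-12.0, 0.6, 29.2]
opening: 0.0003
```

Emit:
servo_tool([
  [[0, 0, 0], [0.2, 0, 0], 0],
  [[0, 0, 0], [0.2, 0, 0], 0],
  [[0, 0, 0], [0.2, 0, 0], 0],
  [[0, 0, 0], [0.2, 0, 0], 0],
  [[0, 0, 0], [0.2, 0, 0], 0],
])

```text
clock: 25.3
tool_pos: [0.4848, 0.1246, 0.0369]
orientation: [-129.9, 89.8, 50.5]
force: [-11.7, -0.4, 29.3]
opening: 0.0003
```

Emit:
servo_tool([
  [[0, 0, 0], [0.2, 0, 0], 0],
  [[0, 0, 0], [0.2, 0, 0], 0],
  [[0, 0, 0], [0.2, 0, 0], 0],
  [[0, 0, 0], [0.2, 0, 0], 0],
  [[0, 0, 0], [0.2, 0, 0], 0],
])

```text
clock: 25.8
tool_pos: [0.4848, 0.1245, 0.0368]
orientation: [-135.1, 89.8, 45.3]
force: [-12.2, 0.7, 29.7]
opening: 0.0005
```

Emit:
servo_tool([
  [[0, 0, 0], [0.2, 0, 0], 0],
  [[0, 0, 0], [-1, 0, 0], 0],
  [[0, 0, 0], [-3, 0, 0], 0],
  [[0, 0, 0], [-6, 0, 0], 0],
  [[0, 0, 0], [-11, 0, 0], 0],
])

```text
clock: 26.3
tool_pos: [0.4831, 0.1233, 0.1457]
orientation: [5.0, 89.9, -174.6]
force: [1.5, 0.7, -0.7]
opening: 0.0006
```

```bash
python3 - <<'E'
from h import *
delta((.639,-.20,.215),180)
plan([(.56,.0,.23,180),(.639,-.20,.22,180),(.639,-.20,.112,180)])
E
```

```text
turn [ 0.4  0.1 -0. ] shift [ -6.95  32.43 -15.36] t 26.3 tcp [0.4831 0.1233 0.1457] jaw [-1.    -0.007  0.002] F [ 1.5  0.7 -0.7] op 0.0006 q [ 37.   8. -28.  -0. -54. -36.]
t 26.3 at [ 4.831000e-01  1.233000e-01  1.457000e-01 -1.796265e+02] q [ 37.   8. -28.  -0. -54. -36.] op 0.0006 F [ 1.5  0.7 -0.7]
[  0.56   0.     0.23 180.  ]  turn x 0.4  shift [-8.43, 12.38, -7.61]
[  0.639  -0.2     0.22  180.   ]  turn x 0.0  shift [1.0, 20.0, -7.9]
[ 6.39e-01 -2.00e-01  1.12e-01  1.80e+02]  turn x 0.0  shift [10.8, -0.0, 0.0]
```

Emit:
servo_tool([
  [[0, 0, 0], [-5, 2, 0], 0],
  [[0, 0, 0], [-8, 5, -3], 0],
  [[0, 0, 0], [-8.4, 9, -6], 0],
  [[0, 0, 0], [-8.4, 12.4, -7.6], 0],
  [[0, 0, 0], [-8.4, 12.4, -7.6], 0],
])

```text
clock: 26.8
tool_pos: [0.5619, -0.0038, 0.2294]
orientation: [23.4, 89.9, -156.4]
force: [-0.6, -0.2, 0.2]
opening: 0.0003
```

Emit:
servo_tool([
  [[0, 0, 0], [0, 4.5, -1.6], 0],
  [[0, 0, 0], [0, 9, -3.2], 0],
  [[0, 0, 0], [0, 13.5, -5], 0],
  [[0, 0, 0], [0, 18, -7], 0],
  [[0, 0, 0], [1, 20.5, -7.9], 0],
])

```text
clock: 27.3
tool_pos: [0.643, -0.2121, 0.2197]
orientation: [100.6, 89.9, -79.4]
force: [1.0, 0.6, 0.8]
opening: -0.0
```

```bash
python3 - <<'E'
from h import *
delta((.639,-.205,.114),180)
E
```

```text
turn [ 0.  -0.  -0.1] shift [10.57 -0.72  0.41] t 27.3 tcp [ 0.643  -0.2121  0.2197] jaw [-1.    -0.001 -0.   ] F [1.  0.6 0.8] op -0.0 q [ -2.  21.   0.   0. -69.   2.]
```

Emit:
servo_tool([
  [[0, 0, 0], [4, -0.5, 0.4], 0],
  [[0, 0, 0], [8, -0.5, 0.4], 0],
  [[0, 0, 0], [10.6, -0.5, 0.4], 0],
  [[0, 0, 0], [10.6, -0.5, 0.4], 0],
])

```text
clock: 27.7
tool_pos: [0.6361, -0.2069, 0.1088]
orientation: [3.5, 89.6, -176.5]
force: [0.2, 0.4, 0.6]
opening: 0.0004
```

Emit:
servo_tool([
  [[0, 0, 0], [0, -2, 0], 0],
  [[0, 0, 0], [0, -4, 0], 0],
  [[0, 0, 0], [0, -5.5, 0], 0],
  [[0, 0, 0], [0, -7, 0], 0],
  [[0, 0, 0], [0, -8.5, 0], 0],
])

```text
clock: 28.2
tool_pos: [0.6376, -0.122, 0.1116]
orientation: [15.7, 89.8, -164.3]
force: [0.7, -0.9, 1.1]
opening: 0.0002
```

Emit:
servo_tool([
  [[0, 0, 0], [0, -1.5, 0], 0],
  [[0, 0, 0], [0, -3, 0], 0],
  [[0, 0, 0], [0, -4.5, 0], 0],
  [[0, 0, 0], [0, -4.5, 0], 0],
])

```text
clock: 28.6
tool_pos: [0.6376, -0.0754, 0.1119]
orientation: [23.4, 89.8, -156.5]
force: [-1.8, -0.1, 3.6]
opening: 0.0003
```

Emit:
servo_tool([
  [[0, 0, 0], [0, 0.7, 0], 0],
  [[0, 0, 0], [-4, 0.7, 0], 0],
  [[0, 0, 0], [-9, 0.7, 0], 0],
  [[0, 0, 0], [-11, 5, 2], 0],
  [[0, 0, 0], [-11, 10, 4], 2],
])

```text
clock: 29.1
tool_pos: [0.6019, -0.1709, 0.226]
orientation: [146.7, 89.8, -33.1]
force: [0.3, -0.5, -0.9]
opening: 0.0043
```

Emit:
servo_tool([
  [[0, 0, 0], [0, 5, 0], 3.2],
  [[0, 0, 0], [0, 10, 0], 3.2],
  [[0, 0, 0], [0, 13, 0], 3.2],
])

```text
clock: 29.4
tool_pos: [0.6018, -0.3043, 0.226]
orientation: [154.6, 89.8, -25.3]
force: [0.7, -0.6, -0.1]
opening: 0.027
```

```bash
python3 - <<'E'
from h import *
snap("top","t4",(250,110,470,250),3.5); bars("t4",.07)
delta((.534,-.158,.12),180)
E
```

```text
bar px [530.  67.] ctr [ 0.891  -0.6001] LxW 0.073 0.019 ang 5.6
bar px [254.  67.] ctr [0.8913 0.2484] LxW 0.071 0.018 ang 5.6
bar px [323.  67.] ctr [0.891  0.0362] LxW 0.071 0.017 ang 6.3
bar px [461.  67.] ctr [ 0.8916 -0.3877] LxW 0.067 0.013 ang 6.4
bar px [469.  69.] ctr [ 0.8856 -0.4135] LxW 0.073 0.018 ang 178.4
bar px [195.  69.] ctr [0.8856 0.4323] LxW 0.07 0.016 ang 1.7
bar px [263.  69.] ctr [0.8836 0.2199] LxW 0.073 0.019 ang 0.9
bar px [400.  63.] ctr [ 0.9034 -0.204 ] LxW 0.032 0.015 ang 179.3
bar px [539.  69.] ctr [ 0.8837 -0.6254] LxW 0.07 0.015 ang 177.6
bar px [429.  95.] ctr [ 0.8037 -0.2901] LxW 0.086 0.014 ang 169.8
bar px [120. 101.] ctr [0.7841 0.6595] LxW 0.036 0.035 ang 45.7
bar px [345. 105.] ctr [ 0.7709 -0.033 ] LxW 0.024 0.019 ang 90.0
bar px [107. 114.] ctr [0.7447 0.6978] LxW 0.037 0.035 ang 90.0
bar px [119. 126.] ctr [0.707 0.659] LxW 0.037 0.034 ang 90.0
bar px [511. 141.] ctr [ 0.6588 -0.5338] LxW 0.06 0.059 ang 108.7
bar px [110. 138.] ctr [0.668  0.6864] LxW 0.025 0.009 ang 2.8
bar px [296. 173.] ctr [0.5605 0.1178] LxW 0.085 0.009 ang 87.9
bar px [340. 196.] ctr [ 0.4912 -0.0193] LxW 0.045 0.006 ang 90.1
bar px [223. 240.] ctr [0.372  0.3356] LxW 0.057 0.045 ang 1.3
bar px [206. 238.] ctr [0.3629 0.3818] LxW 0.024 0.009 ang 90.2
bar px [225. 265.] ctr [0.286  0.3217] LxW 0.075 0.007 ang 97.3
bar px [275. 383.] ctr [-0.0516  0.1708] LxW 0.03 0.019 ang 108.3
bar px [277. 392.] ctr [-0.0783  0.1633] LxW 0.03 0.024 ang 15.2
turn [ 0.  -0.1 -0.1] shift [ 10.48 -14.97   6.75] t 29.45 tcp [ 0.6014 -0.3074  0.2253] jaw [-1.    -0.001 -0.002] F [ 2.  -2.4  0.9] op 0.0292 q [-11.  21.   0.   0. -70.  11.]
```

View pics/t4.png

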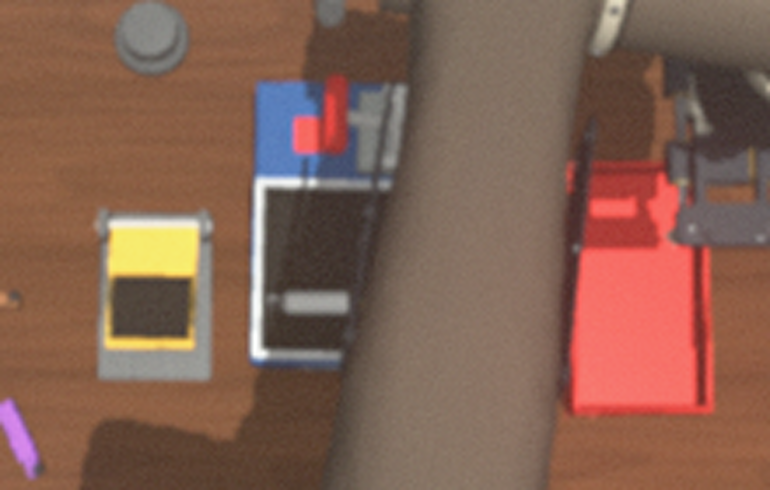

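The isolator is off, with its bar at (335,115) beside the red square, and the treadle is up. I'll measure the tools on the mat from t3, which was unobstructed, and pick c2.

```bash
python3 - <<'E'
from h import *
def T(u,v): return ray("t3",250+(u+.5)/3.5-.5,110+(v+.5)/3.5-.5,.068)
for n,a,b in(("c3",(270,301),(351,303)),("c1",(358,306),(447,304)),("c2",(438,257),(526,256))): 
    p,q=T(*a),T(*b); print(n,((p+q)/2).round(4),np.linalg.norm(p-q).round(3))
bars("t3",.07)
E
```

```text
c3 [ 0.4916 -0.0129  0.068 ] 0.069
c1 [ 0.4892 -0.0917  0.068 ] 0.076
c2 [ 0.5312 -0.1601  0.068 ] 0.075
bar px [254.  67.] ctr [0.8913 0.2485] LxW 0.071 0.017 ang 5.3
bar px [322.  59.] ctr [0.9183 0.0394] LxW 0.016 0.015 ang 0.2
bar px [461.  67.] ctr [ 0.8905 -0.388 ] LxW 0.065 0.013 ang 5.4
bar px [469.  69.] ctr [ 0.8856 -0.4135] LxW 0.073 0.018 ang 178.4
bar px [530.  67.] ctr [ 0.8901 -0.6002] LxW 0.071 0.019 ang 5.6
bar px [195.  69.] ctr [0.8856 0.4323] LxW 0.07 0.016 ang 1.7
bar px [263.  69.] ctr [0.8852 0.2199] LxW 0.07 0.019 ang 0.9
bar px [400.  68.] ctr [ 0.886  -0.2037] LxW 0.067 0.015 ang 179.3
bar px [539.  69.] ctr [ 0.8837 -0.6254] LxW 0.07 0.015 ang 177.6
bar px [120. 101.] ctr [0.7841 0.6595] LxW 0.036 0.035 ang 45.7
bar px [262. 113.] ctr [0.7502 0.2211] LxW 0.089 0.014 ang 18.9
bar px [107. 114.] ctr [0.7447 0.6994] LxW 0.036 0.034 ang 45.9
bar px [119. 126.] ctr [0.707 0.659] LxW 0.037 0.034 ang 90.0
bar px [511. 141.] ctr [ 0.6577 -0.5336] LxW 0.06 0.058 ang 90.0
bar px [110. 138.] ctr [0.668  0.6864] LxW 0.025 0.009 ang 2.8
bar px [364. 146.] ctr [ 0.6437 -0.0965] LxW 0.085 0.074 ang 90.0
bar px [297. 173.] ctr [0.5618 0.1131] LxW 0.076 0.009 ang 85.3
bar px [390. 182.] ctr [ 0.5323 -0.1679] LxW 0.054 0.015 ang 90.1
bar px [340. 196.] ctr [ 0.4912 -0.0163] LxW 0.057 0.018 ang 90.1
bar px [367. 196.] ctr [ 0.4899 -0.0986] LxW 0.054 0.015 ang 90.1
bar px [223. 240.] ctr [0.372  0.3356] LxW 0.057 0.045 ang 1.3
bar px [206. 239.] ctr [0.3629 0.3818] LxW 0.024 0.009 ang 90.2
bar px [225. 265.] ctr [0.286  0.3217] LxW 0.075 0.007 ang 97.3
```

Emit:
servo_tool([
  [[0, 0, 0], [0, -5, 2.5], 3.2],
  [[0, 0, 0], [0, -10, 5], 3.2],
  [[0, 0, 0], [1, -14.8, 6.8], 3.2],
  [[0, 0, 0], [4, -14.8, 6.8], 3.2],
  [[0, 0, 0], [8, -14.8, 6.8], 3.2],
])

```text
clock: 29.95
tool_pos: [0.5344, -0.1582, 0.1462]
orientation: [168.5, 89.6, -11.3]
force: [1.6, -0.3, -0.4]
opening: 0.0321
```

```bash
python3 - <<'E'
from h import *
delta((.534,-.158,.0625),180)
snap("wrist","w6")
E
```

```text
turn [ 0.2 -0.4 -0.1] shift [ 8.37 -0.03  0.1 ] t 29.95 tcp [ 0.5344 -0.1582  0.1462] jaw [-1.    -0.003 -0.007] F [ 1.6 -0.3 -0.4] op 0.0321 q [  4.  13. -21.   0. -55.  -4.]
```

View pics/w6.png

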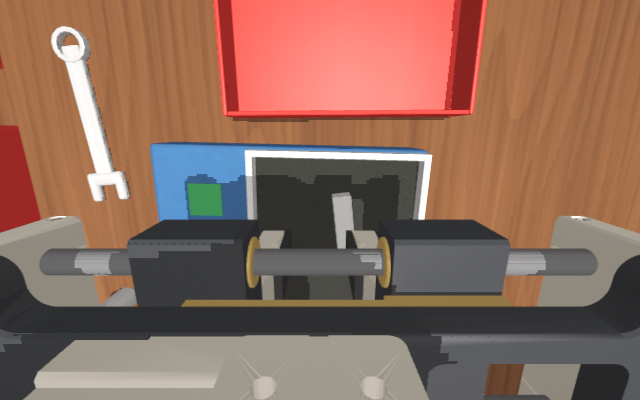

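c2 has been knocked: in the wrist view it sits at (342,200) and is turned relative to the fingers. I'll back off for a clear top view.

Emit:
servo_tool([
  [[0, 0, 0], [-5, 0, 0], 3.2],
  [[0, 0, 0], [-8, -4, 1], 3.2],
  [[0, 0, 0], [-8, -9, 2], 3.2],
  [[0, 0, 0], [-8, -14, 3], 3.2],
  [[0, 0, 0], [-8, -19, 4], 3.2],
])

```text
clock: 30.5
tool_pos: [0.4906, 0.0292, 0.2192]
orientation: [-14.7, 89.8, 165.2]
force: [0.9, 0.9, 0.6]
opening: 0.0322
```

Emit:
servo_tool([
  [[0, 0, 0], [0, -4, 0], 3.2],
  [[0, 0, 0], [0, -6, 0], 3.2],
  [[0, 0, 0], [0, -6, 0], 3.2],
])

```text
clock: 30.8
tool_pos: [0.4909, 0.0913, 0.2199]
orientation: [-24.0, 89.8, 156.1]
force: [0.3, -0.4, -0.1]
opening: 0.0322
```

```bash
python3 - <<'E'
from h import *
snap("top","t5",(325,155,425,230),8); bars("t5",.07)
E
```

```text
bar px [254.  67.] ctr [0.8901 0.2483] LxW 0.068 0.018 ang 5.6
bar px [323.  67.] ctr [0.891  0.0362] LxW 0.071 0.017 ang 6.3
bar px [461.  67.] ctr [ 0.8905 -0.388 ] LxW 0.065 0.013 ang 5.4
bar px [469.  69.] ctr [ 0.8856 -0.4135] LxW 0.073 0.018 ang 178.4
bar px [530.  67.] ctr [ 0.8901 -0.6002] LxW 0.071 0.019 ang 5.6
bar px [195.  69.] ctr [0.8856 0.4323] LxW 0.07 0.016 ang 1.7
bar px [263.  69.] ctr [0.8852 0.2199] LxW 0.07 0.019 ang 0.9
bar px [400.  69.] ctr [ 0.886  -0.2037] LxW 0.067 0.015 ang 179.3
bar px [539.  69.] ctr [ 0.8837 -0.6254] LxW 0.07 0.015 ang 177.6
bar px [120. 101.] ctr [0.7841 0.6595] LxW 0.036 0.035 ang 45.7
bar px [345. 106.] ctr [ 0.7678 -0.0315] LxW 0.024 0.024 ang 135.7
bar px [107. 114.] ctr [0.7447 0.6978] LxW 0.037 0.035 ang 90.0
bar px [119. 126.] ctr [0.707 0.659] LxW 0.037 0.034 ang 90.0
bar px [511. 141.] ctr [ 0.6577 -0.5336] LxW 0.06 0.058 ang 90.0
bar px [110. 138.] ctr [0.668  0.6864] LxW 0.025 0.009 ang 2.8
bar px [363. 146.] ctr [ 0.6437 -0.0859] LxW 0.076 0.074 ang 90.0
bar px [340. 196.] ctr [ 0.4912 -0.0163] LxW 0.057 0.018 ang 90.1
bar px [227. 206.] ctr [0.4569 0.3206] LxW 0.091 0.014 ang 32.6
```

View pics/t5.png

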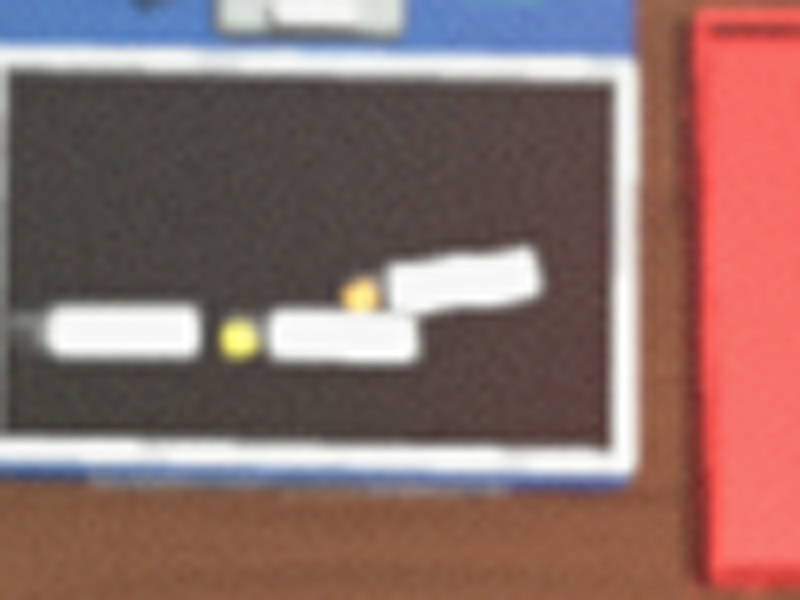

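c2 now lies at (442,283) in the crop, turned about 8° and with its insert end against c1. I'll grasp it nearer its free end, at about (482,276), clear of c1.

```bash
python3 - <<'E'
from h import *
def T(u,v): return ray("t5",325+(u+.5)/8-.5,155+(v+.5)/8-.5,.069)
a,b=T(390,289),T(540,271); d=a-b; g=T(482,277); ang=np.degrees(np.arctan2(d[1],d[0])); print(ang,g,"ctr",T(442,283),"c1",T(318,337),"c3",T(106,331))
print("rim right inner",T(612,280))
delta((g[0]+.001,g[1],.12),ang+90); plan([(g[0],g[1],.22,ang+90)])
E
```

```text
96.99843845678002 [ 0.51212807 -0.15223897  0.069     ] ctr [ 0.50983399 -0.13723968  0.069     ] c1 [ 0.489371   -0.09067837  0.069     ] c3 [ 0.49147128 -0.01126024  0.069     ]
rim right inner [ 0.51108434 -0.20088217  0.069     ]
turn [-7.   0.2  0.1] shift [ 9.93 24.24 -2.27] t 30.85 tcp [0.4908 0.09   0.2196] jaw [-1.    -0.     0.004] F [-0.3  0.6 -0.4] op 0.0321 q [ 33.   4. -21.  -0. -65. -33.]
t 30.85 at [ 4.908000e-01  9.000000e-02  2.196000e-01 -1.799723e+02] q [ 33.   4. -21.  -0. -65. -33.] op 0.0321 F [-0.3  0.6 -0.4]
[ 5.12128073e-01 -1.52238972e-01  2.20000000e-01  1.86998438e+02]  turn x -7.0  shift [-0.04, 24.23, -2.13]
```

Emit:
servo_tool([
  [[-7, 0, 0], [0, 5, 0], 3],
  [[-7, 0, 0], [0, 10, -1], 3],
  [[-7, 0, 0], [0, 15, -2], 3],
  [[-7, 0, 0], [0, 20, -2.3], 3],
  [[-7, 0, 0], [1, 24.2, -2.4], 3],
])

```text
clock: 31.35
tool_pos: [0.5152, -0.1556, 0.2106]
orientation: [-31.1, 89.9, 155.8]
force: [1.1, -0.0, -0.7]
opening: 0.0295
```

Emit:
servo_tool([
  [[0, 0, 0], [4, 0, 0], 3],
  [[0, 0, 0], [8, 0, 0], 3],
  [[0, 0, 0], [9, 0, 0], 3],
  [[0, 0, 0], [9, 0, 0], 3],
  [[0, 0, 0], [9, 0, 0], 3],
])

```text
clock: 31.85
tool_pos: [0.5161, -0.1559, 0.1222]
orientation: [-50.2, 90.0, 136.7]
force: [0.5, 0.5, 0.6]
opening: 0.03
```

```bash
python3 - <<'E'
from h import *
delta((.5145,-.152,.0625),187)
snap("wrist","w7")
E
```

```text
turn [-0.  0.  0.] shift [ 5.97 -0.41  0.11] t 31.85 tcp [ 0.5161 -0.1559  0.1222] jaw [-0.993 -0.121  0.   ] F [0.5 0.5 0.6] op 0.03 q [  4.  13. -25.  -0. -52.   3.]
```

View pics/w7.png

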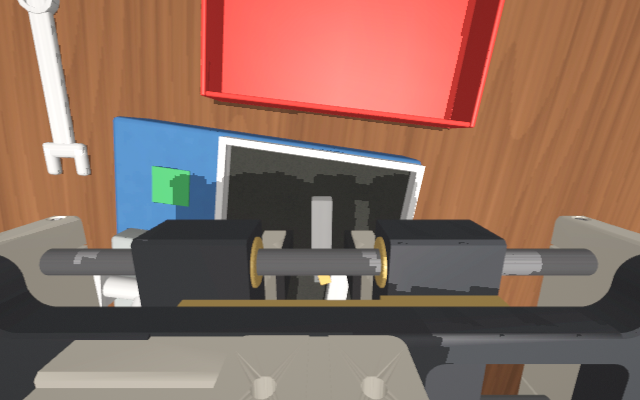

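c2 at (321,235) is centred and aligned between the fingers. Grasping.

Emit:
servo_tool([
  [[0, 0, 0], [3, -0.3, 0.1], 3],
  [[0, 0, 0], [5, -0.3, 0.1], 3],
  [[0, 0, 0], [6, -0.3, 0.1], 3],
  [[0, 0, 0], [6, -0.3, 0.1], 3],
])

```text
clock: 32.3
tool_pos: [0.5153, -0.1525, 0.0628]
orientation: [-154.8, 90.0, 32.2]
force: [0.6, 0.2, 0.3]
opening: 0.03
```

Emit:
servo_tool([
  [[0, 0, 0], [0, 0, 0], 0.5],
  [[0, 0, 0], [0, 0, 0], 0.5],
  [[0, 0, 0], [0, 0, 0], 0.5],
  [[0, 0, 0], [0, 0, 0], 0.5],
  [[0, 0, 0], [0, 0, 0], 0.5],
])

```text
clock: 32.8
tool_pos: [0.5158, -0.1526, 0.0639]
orientation: [179.1, 89.9, 6.1]
force: [-1.6, 1.5, 7.4]
opening: 0.0157
```

Emit:
servo_tool([
  [[0, 0, 0], [-1, 0, 0], 0.5],
  [[0, 0, 0], [-4, 0, 0], 0.5],
  [[0, 0, 0], [-8, 0, 0], 0.5],
  [[0, 0, 0], [-11, 2, 0], 0.5],
  [[0, 0, 0], [-12, 6, 0], 0.5],
])

```text
clock: 33.3
tool_pos: [0.525, -0.2117, 0.1893]
orientation: [169.3, 89.5, -3.5]
force: [1.1, 0.3, -1.4]
opening: 0.0152
```

```bash
python3 - <<'E'
from h import *
delta((.575,-.315,.13),180)
snap("wrist","w8")
E
```

```text
turn [ 7.2 -0.5 -0.1] shift [ 5.98 10.87 -3.6 ] t 33.3 tcp [ 0.525  -0.2117  0.1893] jaw [-0.992 -0.126 -0.009] F [ 1.1  0.3 -1.4] op 0.0152 q [ -2.  12. -17.   0. -61.   9.]
```

View pics/w8.png

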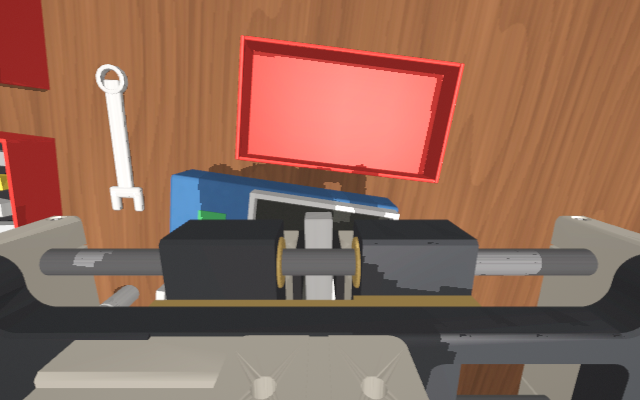

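c2 is held, and the red bin is ahead at (345,110). I'll place it at the far end of the bin.

Emit:
servo_tool([
  [[7.2, -0.5, 0], [0, 4, -1.3], 0.5],
  [[7.2, -0.5, 0], [1, 8, -2.6], 0.5],
  [[7.2, -0.5, 0], [3, 10.8, -3.4], 0.5],
  [[7.2, -0.5, 0], [7, 10.8, -3.4], 0.5],
  [[7.2, -0.5, 0], [9, 10.8, -3.4], 0.5],
])

```text
clock: 33.85
tool_pos: [0.5719, -0.3207, 0.0968]
orientation: [23.8, 89.8, -156.4]
force: [0.0, 0.5, -2.5]
opening: 0.0152
```

```bash
python3 - <<'E'
from h import *
delta((.572,-.314,.018),180)
E
```

```text
turn [-0.2  0.2 -0.1] shift [ 7.88 -0.68 -0.03] t 33.85 tcp [ 0.5719 -0.3207  0.0968] jaw [-1.     0.004  0.003] F [ 0.   0.5 -2.5] op 0.0152 q [-12.  25. -11.   0. -54.  12.]
```

Emit:
servo_tool([
  [[0, 0, 0], [3, -0.7, 0], 0.5],
  [[0, 0, 0], [6, -0.7, 0], 0.5],
  [[0, 0, 0], [7.6, -0.7, 0], 0.5],
  [[0, 0, 0], [7.8, -0.7, 0], 0.5],
  [[0, 0, 0], [7.8, -0.7, 0], 0.5],
])

```text
clock: 34.35
tool_pos: [0.5718, -0.3139, 0.0191]
orientation: [24.0, 89.8, -156.2]
force: [0.7, -0.5, -0.8]
opening: 0.0154
```

Emit:
servo_tool([
  [[0, 0, 0], [0.2, 0, 0], 0.5],
  [[0, 0, 0], [0.4, 0, 0], 0.5],
  [[0, 0, 0], [0.4, 0, 0], 0.5],
])

```text
clock: 34.65
tool_pos: [0.5722, -0.314, 0.0158]
orientation: [36.4, 89.8, -143.8]
force: [0.2, 0.2, -2.1]
opening: 0.0154
```

Emit:
servo_tool([
  [[0, 0, 0], [0.2, 0, 0], 0.5],
  [[0, 0, 0], [0.3, 0, 0], 0.5],
  [[0, 0, 0], [0.3, 0, 0], 0.5],
])

```text
clock: 34.95
tool_pos: [0.5725, -0.3141, 0.014]
orientation: [56.6, 89.8, -123.6]
force: [-2.2, 1.8, 5.8]
opening: 0.0156
```

Emit:
servo_tool([
  [[0, 0, 0], [-0.1, 0, 0], 2.6],
  [[0, 0, 0], [-0.1, 0, 0], 2.6],
  [[0, 0, 0], [-0.1, 0, 0], 2.6],
  [[0, 0, 0], [-1.5, 0, 0], 2.6],
  [[0, 0, 0], [-4, 0, 0], 2.6],
])

```text
clock: 35.45
tool_pos: [0.5713, -0.3137, 0.0532]
orientation: [14.0, 89.7, -166.2]
force: [1.0, 0.2, 0.2]
opening: 0.0261
```

Emit:
servo_tool([
  [[0, 0, 0], [-5, 0, 0], 3],
  [[0, 0, 0], [-10, 0, 0], 3],
  [[0, 0, 0], [-15, -3, 3], 3],
  [[0, 0, 0], [-16, -8, 5], 3],
  [[0, 0, 0], [-16, -13, 7], 3],
])

```text
clock: 35.95
tool_pos: [0.5105, -0.2016, 0.2154]
orientation: [92.8, 89.9, -87.4]
force: [1.4, 1.3, -0.9]
opening: 0.0302
```

Emit:
servo_tool([
  [[0, 0, 0], [0, -5, 1], 3],
  [[0, 0, 0], [0, -10, 1], 3],
  [[0, 0, 0], [0, -15, 1], 3],
  [[0, 0, 0], [0, -20, 1], 3],
  [[0, 0, 0], [0, -23, 1], 3],
])

```text
clock: 36.45
tool_pos: [0.5015, 0.0312, 0.2164]
orientation: [149.1, 89.9, -31.1]
force: [0.9, -0.2, -1.0]
opening: 0.0302
```

```bash
python3 - <<'E'
from h import *
snap("top","t6",(320,120,470,230),5); bars("t6",.07)
plan([(.493,-.089,.12,180)])
E
```

```text
bar px [254.  67.] ctr [0.8913 0.2484] LxW 0.071 0.017 ang 6.0
bar px [323.  67.] ctr [0.891  0.0362] LxW 0.071 0.017 ang 6.3
bar px [461.  67.] ctr [ 0.8905 -0.388 ] LxW 0.065 0.013 ang 4.7
bar px [469.  69.] ctr [ 0.8856 -0.4135] LxW 0.073 0.018 ang 178.4
bar px [530.  67.] ctr [ 0.8903 -0.6002] LxW 0.071 0.019 ang 5.6
bar px [195.  69.] ctr [0.8856 0.4323] LxW 0.07 0.016 ang 1.7
bar px [263.  69.] ctr [0.8852 0.2199] LxW 0.07 0.019 ang 0.9
bar px [400.  68.] ctr [ 0.886  -0.2037] LxW 0.067 0.015 ang 179.3
bar px [539.  69.] ctr [ 0.8837 -0.6254] LxW 0.07 0.015 ang 177.6
bar px [120. 101.] ctr [0.7841 0.6595] LxW 0.036 0.035 ang 45.7
bar px [345. 106.] ctr [ 0.7694 -0.033 ] LxW 0.024 0.022 ang 90.0
bar px [107. 114.] ctr [0.7447 0.6978] LxW 0.037 0.035 ang 90.0
bar px [119. 126.] ctr [0.707  0.6605] LxW 0.034 0.034 ang 2.6
bar px [511. 141.] ctr [ 0.6577 -0.5336] LxW 0.06 0.058 ang 90.0
bar px [110. 138.] ctr [0.668  0.6864] LxW 0.025 0.009 ang 2.8
bar px [363. 146.] ctr [ 0.6437 -0.0859] LxW 0.076 0.074 ang 90.0
bar px [432. 173.] ctr [ 0.5628 -0.2927] LxW 0.051 0.015 ang 90.1
bar px [256. 197.] ctr [0.484  0.2315] LxW 0.072 0.013 ang 30.4
bar px [343. 196.] ctr [ 0.4912 -0.0268] LxW 0.036 0.018 ang 90.1
bar px [367. 196.] ctr [ 0.4899 -0.0986] LxW 0.054 0.015 ang 90.1
t 36.5 at [5.020000e-01 3.360000e-02 2.163000e-01 1.798507e+02] q [ 26.   5. -22.   0. -64. -27.] op 0.0304 F [0.2 2.9 0.5]
[ 4.93e-01 -8.90e-02  1.20e-01  1.80e+02]  turn x -0.1  shift [9.63, 12.26, 0.87]
```

View pics/t6.png

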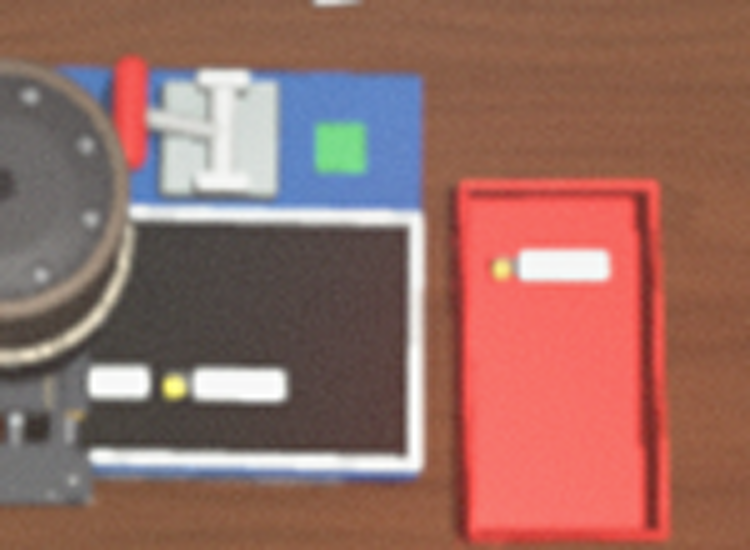

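c2 lies flat in the bin at (555,266), and c1 and c3 are unmoved at (230,385) and (120,383). Next is c1.

Emit:
servo_tool([
  [[0, 0, 0], [0, 5, 0.4], 3],
  [[0, 0, 0], [1, 10, 0.9], 3],
  [[0, 0, 0], [5, 12.3, 0.9], 3],
  [[0, 0, 0], [9.6, 12.3, 0.9], 3],
  [[0, 0, 0], [9.6, 12.3, 0.9], 3],
])

```text
clock: 37.0
tool_pos: [0.4888, -0.0906, 0.1164]
orientation: [10.1, 89.6, -170.2]
force: [0.1, 0.7, 0.1]
opening: 0.0302
```

```bash
python3 - <<'E'
from h import *
delta((.4925,-.091,.0625),180)
E
```

```text
turn [-0.3  0.4 -0.1] shift [ 5.38  0.03 -0.4 ] t 37.0 tcp [ 0.4888 -0.0906  0.1164] jaw [-1.     0.005  0.006] F [0.1 0.7 0.1] op 0.0302 q [ 12.  10. -30.  -0. -51. -12.]
```

Emit:
servo_tool([
  [[0, 0.3, 0], [3, 0, -0.4], 3],
  [[0, 0.3, 0], [5, 0, -0.4], 3],
  [[0, 0.3, 0], [5.4, 0, -0.4], 3],
  [[0, 0.3, 0], [5.4, 0, -0.4], 3],
])

```text
clock: 37.4
tool_pos: [0.4934, -0.0904, 0.0638]
orientation: [75.2, 89.9, -105.1]
force: [0.6, -0.1, 0.1]
opening: 0.0302
```

Emit:
servo_tool([
  [[0, 0, 0], [0, 0, 0], 0.5],
  [[0, 0, 0], [0, 0, 0], 0.5],
  [[0, 0, 0], [0, 0, 0], 0.5],
  [[0, 0, 0], [0, 0, 0], 0.5],
  [[0, 0, 0], [0, 0, 0], 0.5],
])

```text
clock: 37.9
tool_pos: [0.4943, -0.0902, 0.0654]
orientation: [146.3, 89.9, -34.0]
force: [-2.1, 2.1, 7.5]
opening: 0.0154
```

Emit:
servo_tool([
  [[0, 0, 0], [-2, 0, 0], 0.5],
  [[0, 0, 0], [-6, 0, 0], 0.5],
  [[0, 0, 0], [-10, 2, 0], 0.5],
  [[0, 0, 0], [-12, 6, 0], 0.5],
  [[0, 0, 0], [-12, 11, 0], 0.5],
])

```text
clock: 38.4
tool_pos: [0.4959, -0.2005, 0.1903]
orientation: [168.2, 89.4, -11.8]
force: [2.5, -0.4, -1.4]
opening: 0.0157
```

```bash
python3 - <<'E'
from h import *
delta((.511,-.30,.10),180)
E
```

```text
turn [-0.  -0.6 -0.1] shift [ 9.06  9.93 -1.42] t 38.4 tcp [ 0.4959 -0.2005  0.1903] jaw [-1.    0.   -0.01] F [ 2.5 -0.4 -1.4] op 0.0157 q [ -1.   9. -21.   0. -60.   1.]
```

Emit:
servo_tool([
  [[0, -0.6, 0], [0, 4, -0.5], 0.5],
  [[0, -0.6, 0], [1, 8, -1], 0.5],
  [[0, -0.6, 0], [4, 9.7, -1.4], 0.5],
  [[0, -0.6, 0], [8, 9.7, -1.4], 0.5],
  [[0, -0.6, 0], [9, 9.7, -1.4], 0.5],
])

```text
clock: 38.9
tool_pos: [0.5077, -0.2974, 0.0966]
orientation: [-4.2, 89.6, 175.6]
force: [-0.7, 0.4, -1.6]
opening: 0.0155
```

```bash
python3 - <<'E'
from h import *
delta((.511,-.30,.018),180)
E
```

```text
turn [-0.2  0.4  0. ] shift [ 7.86  0.26 -0.39] t 38.9 tcp [ 0.5077 -0.2974  0.0966] jaw [-1.     0.003  0.007] F [-0.7  0.4 -1.6] op 0.0155 q [-11.  19. -20.   0. -51.  11.]
```

Emit:
servo_tool([
  [[0, 0.3, 0], [3, 0.2, -0.4], 0.5],
  [[0, 0.3, 0], [6, 0.2, -0.4], 0.5],
  [[0, 0.3, 0], [7.6, 0.2, -0.4], 0.5],
  [[0, 0.3, 0], [7.8, 0.2, -0.4], 0.5],
  [[0, 0.3, 0], [7.8, 0.2, -0.4], 0.5],
])

```text
clock: 39.4
tool_pos: [0.5119, -0.2992, 0.0197]
orientation: [-2.6, 89.9, 177.3]
force: [0.4, 0.1, 0.2]
opening: 0.0153
```

Emit:
servo_tool([
  [[0, 0, 0], [0.2, 0, 0], 0.5],
  [[0, 0, 0], [0.4, 0, 0], 0.5],
  [[0, 0, 0], [0.4, 0, 0], 0.5],
])

```text
clock: 39.7
tool_pos: [0.5123, -0.2992, 0.0164]
orientation: [51.1, 90.0, -129.0]
force: [-0.5, -0.3, -1.2]
opening: 0.0154
```

Emit:
servo_tool([
  [[0, 0, 0], [0.2, 0, 0], 0.5],
  [[0, 0, 0], [0.3, 0, 0], 0.5],
  [[0, 0, 0], [0.3, 0, 0], 0.5],
])

```text
clock: 40.0
tool_pos: [0.5126, -0.2994, 0.0153]
orientation: [134.8, 89.9, -45.3]
force: [-4.6, 3.9, 14.2]
opening: 0.0154
```

Emit:
servo_tool([
  [[0, 0, 0], [-0.1, 0, 0], 2.6],
  [[0, 0, 0], [-0.1, 0, 0], 2.6],
  [[0, 0, 0], [-0.1, 0, 0], 2.6],
  [[0, 0, 0], [-1.5, 0, 0], 2.6],
  [[0, 0, 0], [-4, 0, 0], 2.6],
])

```text
clock: 40.5
tool_pos: [0.5112, -0.299, 0.0546]
orientation: [-2.8, 89.8, 177.1]
force: [0.3, 0.5, -0.5]
opening: 0.026
```

Emit:
servo_tool([
  [[0, 0, 0], [-5, 0, 0], 3],
  [[0, 0, 0], [-10, 0, 0], 3],
  [[0, 0, 0], [-15, -3, 0], 3],
  [[0, 0, 0], [-16, -8, 0], 3],
  [[0, 0, 0], [-16, -13, 0], 3],
])

```text
clock: 41.0
tool_pos: [0.5131, -0.1752, 0.2184]
orientation: [172.7, 89.8, -7.5]
force: [0.1, -0.1, -0.9]
opening: 0.0299
```

Emit:
servo_tool([
  [[0, 0, 0], [0, -5, 1], 3],
  [[0, 0, 0], [0, -10, 1], 3],
  [[0, 0, 0], [0, -15, 1], 3],
  [[0, 0, 0], [0, -20, 1], 3],
  [[0, 0, 0], [0, -25, 1], 3],
])

```text
clock: 41.5
tool_pos: [0.5034, 0.0754, 0.2196]
orientation: [-177.9, 89.7, 1.9]
force: [2.1, 0.0, 0.6]
opening: 0.0301
```

```bash
python3 - <<'E'
from h import *
snap("top","t7",(320,120,470,230),5); bars("t7",.07)
plan([(.493,-.010,.12,180)])
E
```

```text
bar px [254.  67.] ctr [0.8913 0.2485] LxW 0.071 0.017 ang 5.3
bar px [323.  67.] ctr [0.891  0.0362] LxW 0.071 0.017 ang 6.3
bar px [461.  67.] ctr [ 0.8905 -0.388 ] LxW 0.065 0.013 ang 5.4
bar px [469.  69.] ctr [ 0.8856 -0.4135] LxW 0.073 0.018 ang 178.4
bar px [530.  67.] ctr [ 0.8901 -0.6002] LxW 0.071 0.019 ang 5.6
bar px [195.  69.] ctr [0.8856 0.4323] LxW 0.07 0.016 ang 1.7
bar px [263.  69.] ctr [0.8852 0.2199] LxW 0.07 0.019 ang 0.9
bar px [400.  68.] ctr [ 0.886  -0.2037] LxW 0.067 0.015 ang 179.3
bar px [539.  69.] ctr [ 0.8837 -0.6254] LxW 0.07 0.015 ang 177.6
bar px [120. 101.] ctr [0.7841 0.6595] LxW 0.036 0.035 ang 45.7
bar px [345. 106.] ctr [ 0.7694 -0.033 ] LxW 0.024 0.022 ang 90.0
bar px [107. 114.] ctr [0.7447 0.6978] LxW 0.037 0.035 ang 90.0
bar px [119. 126.] ctr [0.707 0.659] LxW 0.037 0.034 ang 90.0
bar px [511. 141.] ctr [ 0.6592 -0.5337] LxW 0.06 0.055 ang 90.0
bar px [109. 138.] ctr [0.668  0.6864] LxW 0.025 0.009 ang 2.8
bar px [363. 146.] ctr [ 0.6437 -0.0859] LxW 0.076 0.074 ang 90.0
bar px [432. 173.] ctr [ 0.5628 -0.2927] LxW 0.051 0.015 ang 90.1
bar px [233. 198.] ctr [0.487  0.3055] LxW 0.084 0.013 ang 34.5
bar px [433. 192.] ctr [ 0.5053 -0.296 ] LxW 0.054 0.015 ang 90.1
bar px [340. 196.] ctr [ 0.4912 -0.0163] LxW 0.057 0.018 ang 90.1
bar px [173. 243.] ctr [0.3507 0.4787] LxW 0.051 0.015 ang 90.2
bar px [309. 336.] ctr [0.0817 0.0716] LxW 0.023 0.017 ang 116.4
t 41.55 at [5.043000e-01 8.100000e-02 2.196000e-01 1.799767e+02] q [ 31.   5. -21.   0. -64. -31.] op 0.0298 F [ 0.2  4.2 -0.5]
[ 4.93e-01 -1.00e-02  1.20e-01  1.80e+02]  turn x -0.0  shift [9.96, 9.1, 1.13]
```

c1 is in the bin and c3 is unmoved. Next is c3.

Emit:
servo_tool([
  [[0, 0, 0], [0, 4, 0.5], 3],
  [[0, 0, 0], [1, 9.2, 1], 3],
  [[0, 0, 0], [5, 9.2, 1], 3],
  [[0, 0, 0], [9.8, 9.2, 1], 3],
  [[0, 0, 0], [9.8, 9.2, 1], 3],
])

```text
clock: 42.05
tool_pos: [0.4908, -0.0124, 0.1172]
orientation: [7.6, 89.8, -172.5]
force: [-0.8, -0.1, -0.4]
opening: 0.0302
```

```bash
python3 - <<'E'
from h import *
delta((.4932,-.0105,.0625),180)
E
```

```text
turn [-0.1  0.2 -0. ] shift [ 5.47 -0.2  -0.26] t 42.05 tcp [ 0.4908 -0.0124  0.1172] jaw [-1.     0.003  0.003] F [-0.8 -0.1 -0.4] op 0.0302 q [ 22.   9. -31.  -0. -50. -22.]
```

Emit:
servo_tool([
  [[0, 0.2, 0], [3, -0.2, -0.3], 3],
  [[0, 0.2, 0], [5, -0.2, -0.3], 3],
  [[0, 0.2, 0], [5.5, -0.2, -0.3], 3],
  [[0, 0.2, 0], [5.5, -0.2, -0.3], 3],
])

```text
clock: 42.45
tool_pos: [0.4944, -0.0102, 0.0635]
orientation: [120.4, 89.9, -59.7]
force: [-0.5, 0.9, 0.8]
opening: 0.0299
```

Emit:
servo_tool([
  [[0, 0, 0], [0, 0, 0], 0.5],
  [[0, 0, 0], [0, 0, 0], 0.5],
  [[0, 0, 0], [0, 0, 0], 0.5],
  [[0, 0, 0], [0, 0, 0], 0.5],
  [[0, 0, 0], [0, 0, 0], 0.5],
])

```text
clock: 42.95
tool_pos: [0.4951, -0.0099, 0.0649]
orientation: [173.9, 89.9, -6.2]
force: [-3.0, 0.5, 8.4]
opening: 0.0152
```

Emit:
servo_tool([
  [[0, 0, 0], [-3, 0, 0], 0.5],
  [[0, 0, 0], [-8, 0, 0], 0.5],
  [[0, 0, 0], [-13, 2, 0], 0.5],
  [[0, 0, 0], [-14, 7, 0], 0.5],
  [[0, 0, 0], [-14, 12, 0], 0.5],
])

```text
clock: 43.45
tool_pos: [0.4963, -0.1272, 0.2089]
orientation: [-178.6, 89.5, 1.5]
force: [1.1, -0.0, -1.7]
opening: 0.0156
```

Emit:
servo_tool([
  [[0, 0, 0], [0, 5, 1], 0.5],
  [[0, 0, 0], [0, 10, 2], 0.5],
  [[0, 0, 0], [0, 14, 3], 0.5],
  [[0, 0, 0], [3, 16, 4], 0.5],
  [[0, 0, 0], [7, 16.7, 4.2], 0.5],
])

```text
clock: 43.95
tool_pos: [0.4554, -0.2969, 0.1399]
orientation: [175.0, 89.2, -5.1]
force: [1.2, 0.4, -3.1]
opening: 0.0154
```

```bash
python3 - <<'E'
from h import *
delta((.4505,-.30,.018),180)
E
```

```text
turn [-0.  -0.8 -0.1] shift [12.18  0.29  0.66] t 43.95 tcp [ 0.4554 -0.2969  0.1399] jaw [-1.     0.001 -0.014] F [ 1.2  0.4 -3.1] op 0.0154 q [-13.  12. -23.  -0. -54.  13.]
```

Emit:
servo_tool([
  [[0, -0.8, 0], [4, 0.3, 0.6], 0.5],
  [[0, -0.8, 0], [8, 0.3, 0.6], 0.5],
  [[0, -0.8, 0], [11, 0.3, 0.6], 0.5],
  [[0, -0.8, 0], [12, 0.3, 0.6], 0.5],
  [[0, -0.8, 0], [12, 0.3, 0.6], 0.5],
])

```text
clock: 44.45
tool_pos: [0.4504, -0.2999, 0.019]
orientation: [15.9, 89.9, -164.1]
force: [0.1, 0.4, -1.0]
opening: 0.0151
```

Emit:
servo_tool([
  [[0, 0, 0], [0.2, 0, 0], 0.5],
  [[0, 0, 0], [0.4, 0, 0], 0.5],
  [[0, 0, 0], [0.4, 0, 0], 0.5],
])

```text
clock: 44.75
tool_pos: [0.4511, -0.3, 0.0161]
orientation: [69.8, 89.9, -110.2]
force: [-0.4, -0.3, -1.7]
opening: 0.0158
```

```bash
python3 - <<'E'
from h import *
delta((.4505,-.30,.0145),180)
E
```

```text
turn [-0.   0.  -0.1] shift [ 0.16 -0.    0.06] t 44.75 tcp [ 0.4511 -0.3     0.0161] jaw [-1.     0.001  0.   ] F [-0.4 -0.3 -1.7] op 0.0158 q [-13.  21. -30.   0. -38.  13.]
```

Emit:
servo_tool([
  [[0, 0, 0], [0.2, 0, 0], 0.5],
  [[0, 0, 0], [0.3, 0, 0], 0.5],
  [[0, 0, 0], [0.3, 0, 0], 0.5],
])

```text
clock: 45.05
tool_pos: [0.4518, -0.3002, 0.0149]
orientation: [123.8, 89.9, -56.2]
force: [-3.6, 4.0, 13.6]
opening: 0.0153
```

Emit:
servo_tool([
  [[0, 0, 0], [-0.1, 0, 0], 2.6],
  [[0, 0, 0], [-0.1, 0, 0], 2.6],
  [[0, 0, 0], [-0.1, 0, 0], 2.6],
  [[0, 0, 0], [-1.5, 0, 0], 2.6],
  [[0, 0, 0], [-4, 0, 0], 2.6],
])

```text
clock: 45.55
tool_pos: [0.4503, -0.2997, 0.0536]
orientation: [16.5, 89.8, -163.5]
force: [0.3, -0.5, -0.4]
opening: 0.0257
```

Emit:
servo_tool([
  [[0, 0, 0], [-5, 0, 0], 3],
  [[0, 0, 0], [-10, 0, 0], 3],
  [[0, 0, 0], [-15, -4, 0], 3],
  [[0, 0, 0], [-17, -9, 0], 3],
  [[0, 0, 0], [-17, -14, 0], 3],
])

```text
clock: 46.05
tool_pos: [0.4521, -0.174, 0.2248]
orientation: [152.9, 89.8, -27.3]
force: [1.5, 0.2, -0.6]
opening: 0.03
```

Emit:
servo_tool([
  [[0, 0, 0], [0, -5, 0], 3],
  [[0, 0, 0], [0, -10, 0], 3],
  [[0, 0, 0], [0, -15, 0], 3],
  [[0, 0, 0], [0, -20, 0], 3],
  [[0, 0, 0], [0, -20, 0], 3],
])

```text
clock: 46.55
tool_pos: [0.4527, 0.0308, 0.2247]
orientation: [173.3, 89.8, -6.4]
force: [0.4, -1.0, 0.4]
opening: 0.0303
```

```bash
python3 - <<'E'
from h import *
snap("top","t8",(160,60,560,260),2)
E
```

```text
(no output)
```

View pics/t8.png

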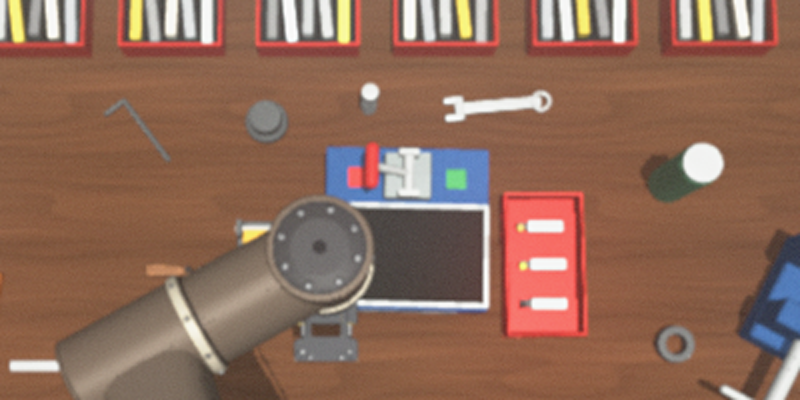

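The three tools lie flat and apart in the bin at (540,227), (542,265) and (543,304). The isolator is off (371,165), the mat is empty and the other items in view are in place.

```bash
python3 -c "
from plant import ctrl
print(ctrl.close_job())"
```

```text
the job is handed in; nothing more can be done
None
```

The job is done and handed in at about 47 s of robot time. All three cutters (yellow, brass and black inserts) were laid on the mat and released, and the isolator was switched on. I held the treadle at its stop (about 29 N, z = 36.8 mm) for about 3.5 s, let it up and switched the isolator off. The tools were then lowered to contact in the red bin.

- **Last checks:** the final top view shows the three tools flat and apart in the bin, the mat empty and the isolator off. The other items in that view looked undisturbed, but the arm hid part of the left of the bench, including most of the caliper and the look-alikes, and I took no later picture of that area. The treadle was seen back up in an earlier picture.
- **Knocked tool:** the brass-insert cutter was found shifted on the mat, against the yellow one, when I went to pick it up after the isolator was off. I measured it again and grasped it 15 mm off centre. I don't know exactly when it moved, but it was still on the mat.
- **Camera disagreement:** the top camera read tool positions on the mat about 2–3 mm short in x compared with the arm's own. I corrected for this when picking them up.
- **Force:** the highest force I read was about 35 N, at the fingertips on the treadle.
- **Pictures:** I viewed 20 pictures, six over the budget of 14, mainly because of the checks around the occluded tools and the knocked one.

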